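# Pack the bracket kit: bars into the bar pot, anchor plates into the crate

## Robot

A 6-joint arm with a two-finger parallel gripper is mounted at the origin on the work surface. World frame = base frame: x ahead of the robot, y to its left, z up, the work surface at z = 0. Lengths are in m, angles in rad, forces in N, time in s.
With the tool pointing down it reaches from about 0.35 to 0.775 m from the base axis. Payload 5.5 kg.
Tool frame: the origin (TCP) lies between the finger pads; the fingertips stand 8 mm ahead of it and the grasp point (between the pads) lies 11 mm behind it; z points along the fingers, y is the line along which they close (so a half turn about z gives the same grasp; the last joint's range is limited). The gripper opens to 85 mm and grips with 20 to 120 N. Pads are 22 mm wide; open, the fingers measure 114 mm over their backs; the gripper's body (76 mm by 85 mm) begins 54 mm behind the grasp point. The pads swing forward as they close: fully open they stand 13 mm farther back than shut.
Start: joints at [1.206, 0.313, 0.046, 1.304, 0, 1.431], TCP at [0.128, 0.561, 0.239] pointing down, gripper open.
Joint ranges: [-2.76, 2.76], [-0.86, 1.69], [-1.03, 1.26], [-2.2, 2.34], [-1.47, 1.5], [-3.14, 3.14]. Speed limits (rad/s): [2.57, 2.57, 3.14, 3.14, 3.14, 3.14].

## Interface

Orientations are given as a unit quaternion [w, x, y, z].
In Python, from workcell import env gives the robot as it stands.
- The arm moves only by the tool move_arm, never from a script. Its argument "moves" is one flat list of numbers, 5 for each row, row after row: the shift along the world's x, y, z in m, then the turn about the world's z in rad, then the finger opening in m, from 0 to 0.0854. A call has 1 to 12 rows; each row is the pose to reach, as a shift and turn from the pose commanded when the call began; what a row does not reach only later rows make up. A row lasts 1/12 s, in which the tool goes at most 41.7 mm and 7.16 degrees, less where a joint would pass 70% of its speed; a pose out of reach is approached as far as the arm can. A call with a gripper value outside its range is refused whole. The fingers move at their own pace and stop on an object; "newtons" is the grip in N (left out, the last holds). Time passes only in rows, so rows that repeat a pose let the fingers close. It gives the time, the measured TCP pose, the force, the opening and the grip force at its end, in the units of the state.
- env.get_state(): the state, without advancing time (a new reading comes with each control period).
- env.read_camera(name): name is "scene" or "top" or "wrist"; returns a dict with "pixels" (480x640x3 uint8, red, green, blue), "camera_matrix" (3x3 intrinsics, pixels), "rvec" (rotation vector, rad) and "tvec" (3), from world to camera coordinates, as OpenCV has them. Camera axes: x right, y down, z forward; pixel columns grow to the right and rows downward; lengths in m; the calibration is good to about 2 mm. A picture is of the moment at which its call begins. There is no depth.
- env.hand_in(): hands the job in; it is judged then, once.
The state is a dict: "clock": time; "joint_pos": joint angles; "qvel": joint speeds; "tau": joint torques, N m; "tcp_pos": TCP position; "orientation": TCP orientation; "wrist_force": force on the tool from outside, world axes, zero at the start; "ft_torque": the same for the moment, N m; "finger_gap": finger opening in m; "grip_force": force on a finger pad.
Only numpy, scipy, OpenCV 4.12 (cv2) and the standard library are available. Lean on these libraries where they do the work, as an engineer would, in place of code of your own. Each camera call takes 0.05 s, during which the arm holds its last target. There are 200 camera calls.

## Task

Pack the pipe-bracket kit: stand every square steel bar that lies on the bench upright in the pot that already has a bar in it (not the one with the scraper), and slide every aluminium plate up out of the slotted rack and stand it on its lower edge in the crate, one plate to a compartment. Leave the bar already in its pot and the scraper in theirs, and leave everything else on the bench where it is.

Things in the scene. Friction and masses are not known exactly. Their poses are not given: they have to be found in the camera images.
- pot_a: one of two identical grey round steel pots fixed to the bench: 90 mm outside, 80 mm inside diameter, 125 mm tall, floor 5 mm thick. Origin: centre of its underside on the bench, z up. In one of the two pots a square steel bar already stands, in the other a scraper; which is which differs from start to start
- pot_b: the other pot, same size and axes as pot_a
- pot_bar: the square steel bar that already stands upright in one of the two pots; same size as the loose bars (200 mm long, 16 x 16 mm), loose in the pot. Origin: middle of the bar; its z runs along the bar
- scraper: a scraper standing loose in the pot without the bar, handle (24 mm thick, wood) down and steel blade (70 x 65 x 3 mm) up, 208 mm tall in all. Origin 105 mm above its lower end; z along the handle, up
- rack: plywood rack fixed to the bench, 180 x 94 mm and 70 mm tall, with three upright slots 11 mm wide side by side along its x, 55 mm apart; slot floor 10 mm above the bench. Origin: centre of its underside
- crate: open wooden crate fixed to the bench, 150 x 104 mm and 50 mm tall outside, floor 8 mm thick, split along its x by two 20 mm thick, 46 mm tall dividers into three compartments, each 30 mm (x) by 84 mm (y), 50 mm apart. Empty at the start. Origin: centre of its underside
- bay1 (a point): centre of the floor of the crate's first compartment (at crate x -50 mm)
- bay2 (a point): centre of the floor of the crate's middle compartment
- bay3 (a point): centre of the floor of the crate's last compartment (at crate x +50 mm)
- bar1: loose square steel bar (cut tube) lying flat on the bench, 200 mm long, 16 x 16 mm thick, both ends alike, 0.15 kg; its middle lies 8 mm above the bench. Origin: middle of the bar; x along the bar. Two or three of the three are present (None when absent)
- bar2: loose square steel bar (cut tube) lying flat on the bench, 200 mm long, 16 x 16 mm thick, both ends alike, 0.15 kg; its middle lies 8 mm above the bench. Origin: middle of the bar; x along the bar. Two or three of the three are present (None when absent)
- bar3: loose square steel bar (cut tube) lying flat on the bench, 200 mm long, 16 x 16 mm thick, both ends alike, 0.15 kg; its middle lies 8 mm above the bench. Origin: middle of the bar; x along the bar. Two or three of the three are present (None when absent)
- plate1: aluminium anchor plate standing in a slot of the rack, 8 mm thick (its x), 66 mm wide (its y), 110 mm tall (its z), 0.16 kg; the top 50 mm stands clear of the rack. Origin: middle of its lower edge. All three are present
- plate2: aluminium anchor plate standing in a slot of the rack, 8 mm thick (its x), 66 mm wide (its y), 110 mm tall (its z), 0.16 kg; the top 50 mm stands clear of the rack. Origin: middle of its lower edge. All three are present
- plate3: aluminium anchor plate standing in a slot of the rack, 8 mm thick (its x), 66 mm wide (its y), 110 mm tall (its z), 0.16 kg; the top 50 mm stands clear of the rack. Origin: middle of its lower edge. All three are present
- tape_roll: roll of tape lying flat, 100 mm across, 45 mm high; to be left alone. Origin: centre of its underside
- spirit_level: blue spirit level, 50 x 300 x 22 mm, lying along its y; to be left alone. Origin: centre of its underside
- folding_rule: folded wooden rule, 170 x 28 x 18 mm, lying along its x; to be left alone. Origin: centre of its underside
- pipe_clamp: steel pipe clamp ring, about 50 mm across, 22 mm wide, standing on its rim; to be left alone. Origin: centre of its underside
Not all that is in view belongs to the job. Leave any pink look-alike of the bar1 alone.

How it is judged:
By the outcome, as a careful person would: the job done as asked, in the order asked, and still so for the second after the job is handed in, with the robot touching nothing.
Of bar1, bar2, bar3 only 2 to 3 are there at a start; the rules pass over those that are not, and their reading is None.
At some moment in a run one of bar1, bar2, bar3 may be knocked a few centimetres aside while the robot is not near it.
It also fails if it takes over 210 s, if anything falls off the work surface, if the arm or the gripper's body presses on something with over 40 N, if the wrist force passes 120 N, or if a joint passes its speed limit or range.

## Working session

There is one attempt and no reset: what is moved stays moved. The work goes in short steps, Python scripts to look and compute and a tool call to move; the robot and the scene stay as the last step left them, time stands still between calls to the robot, and variables do not carry over. Pictures are saved under pics/ and viewed, at most 15 in all, crops included, and the job is handed in when it is done.

Besides the shell and the picture viewer there is one more tool, called after "Call:" by a JSON object that holds its "api" and its "payload". move_arm: Moves the arm, as the interface text tells. Its arguments: {"type":"object","properties":{"moves":{"type":"array"},"newtons":{"type":"number"}},"required":["moves"]}

```bash
ls; mkdir -p pics; cat > h.py <<'E'
import numpy as np, cv2
from workcell import env
def cam(n,save=None):
    c=env.read_camera(n); c['R']=cv2.Rodrigues(np.array(c['rvec'],float))[0]; c['t']=np.array(c['tvec'],float).ravel(); c['K']=np.array(c['camera_matrix'],float)
    if save: cv2.imwrite(f'pics/{save}.png',c['pixels'][:,:,::-1])
    return c
def ray(c,px,z):
    px=np.atleast_2d(np.array(px,float)); d=np.c_[px,np.ones(len(px))]@np.linalg.inv(c['K']).T@c['R']; o=-c['R'].T@c['t']
    return (o+d*((z-o[2])/d[:,2])[:,None])
def proj(c,P):
    p=(np.atleast_2d(P)@c['R'].T+c['t'])@c['K'].T; return p[:,:2]/p[:,2:]
E
python3 - <<'E'
from h import *
for n in ('top','scene','wrist'):
    c=cam(n,n+'0'); print(n,-c['R'].T@c['t'],c['R'][2],c['K'][0,0])
print(env.get_state())
E
```

```text
pics
top [0.40613726 0.00701322 1.09695935] [ 0.08893068  0.00661775 -0.99601583] 453.5611099616168
scene [1.09382281 0.25148676 1.00869473] [-0.51947363 -0.2173219  -0.82638873] 521.3629733340518
wrist [0.05112289 0.57888313 0.37477507] [ 0.30294902 -0.07003454 -0.95042993] 364.4958722304952
{'clock': 0.15, 'joint_pos': array([1.20640344e+00, 3.13844184e-01, 4.52372405e-02, 1.30362746e+00,
       3.07435607e-05, 1.43119669e+00]), 'qvel': array([ 0.00048754, -0.00309012,  0.00171028,  0.00109243,  0.00076546,
        0.00026621]), 'tau': array([ 3.55700184e-03, -4.81063914e+01,  2.98816645e+01,  1.39309309e-02,
       -8.45817453e-05, -2.64037411e-06]), 'tcp_pos': array([0.12803271, 0.56017151, 0.23860335]), 'orientation': array([-1.94169552e-04,  1.12160109e-01,  9.93689888e-01, -6.92495615e-04]), 'wrist_force': array([-0.28164665,  0.02404793,  0.47486786]), 'ft_torque': array([-0.06880556,  0.00431843, -0.0403672 ]), 'grip_force': 0.0, 'finger_gap': 0.08541018089400967}
```

View pics/top0.png

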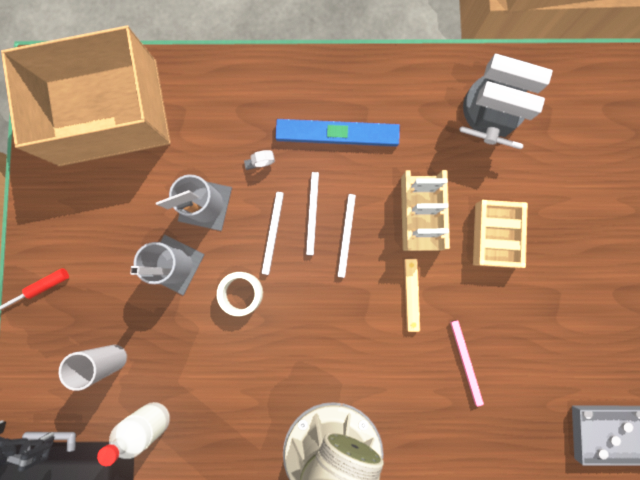

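View pics/scene0.png

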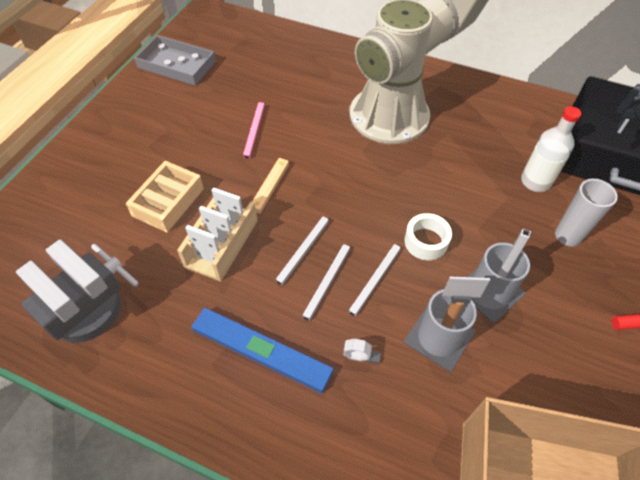

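The top view shows three white bars near (273,233), (313,213) and (347,235). The pot with the bar is at (155,262) and the scraper pot at (190,195). The rack with three plates is at (427,210) and the crate at (503,234). The pink decoy at (466,363) stays put.

```bash
cat > m.py <<'E'
from h import *
def bars(c):
    p=c['pixels']; hsv=cv2.cvtColor(p,cv2.COLOR_RGB2HSV)
    m=((hsv[:,:,1]<50)&(hsv[:,:,2]>150)).astype(np.uint8)
    out=[]
    for k in cv2.findContours(m,cv2.RETR_EXTERNAL,cv2.CHAIN_APPROX_NONE)[0]:
        if cv2.contourArea(k)<60: continue
        w=ray(c,k[:,0,:],0.016)[:,:2]
        (cx,cy),(a,b),th=cv2.minAreaRect((w*1000).astype(np.float32))
        if a<b: a,b,th=b,a,th-90
        th=(th+90)%180-90
        out.append((cx/1000,cy/1000,a,b,th,k.reshape(-1,2).mean(0).round()))
    return out
E
python3 - <<'E'
from m import *
np.set_printoptions(precision=4,suppress=True)
for n in ('top','scene'):
    c=cam(n)
    print(n)
    for o in bars(c):
        if 120<max(o[2],o[3])<260 or n=='top': print('c %.3f %.3f size %.0f %.0f ang %.1f'%o[:5],o[5])
    p=c['pixels']
    if n=='top':
        cr=cv2.resize(p[130:290,110:250],None,fx=4,fy=4,interpolation=cv2.INTER_CUBIC); cv2.imwrite('pics/pots.png',cr[:600,:,::-1])
        cr=cv2.resize(p[150:350,380:545],None,fx=3,fy=3,interpolation=cv2.INTER_CUBIC); cv2.imwrite('pics/rack.png',cr[:,:,::-1])
    else:
        a=cv2.resize(p[220:380,395:545],None,fx=2.5,fy=2.5); b=cv2.resize(p[140:300,115:275],None,fx=2.5,fy=2.5)
        cv2.imwrite('pics/scn.png',np.hstack([a,b])[:,:,::-1])
E
```

```text
top
c 0.034 0.657 size 121 38 ang 86.8 [ 52. 437.]
c 0.045 -0.639 size 137 122 ang -89.9 [610. 444.]
c 0.034 -0.002 size 225 169 ang -89.9 [327. 449.]
c 0.059 0.444 size 149 85 ang -51.4 [138. 430.]
c 0.211 0.566 size 161 88 ang -57.3 [ 91. 365.]
c 0.210 -0.314 size 196 14 ang 15.8 [467. 363.]
c 0.353 0.761 size 62 9 ang -61.9 [ 11. 302.]
c 0.371 0.219 size 107 101 ang 90.0 [239. 293.]
c 0.356 -0.191 size 138 23 ang 1.8 [414. 301.]
c 0.438 0.408 size 135 101 ang 68.9 [157. 263.]
c 0.514 -0.409 size 152 106 ang -4.2 [503. 233.]
c 0.510 -0.034 size 202 18 ang -7.8 [346. 235.]
c 0.516 0.143 size 201 19 ang -9.8 [272. 233.]
c 0.595 0.340 size 123 117 ang 51.2 [188. 199.]
c 0.564 0.047 size 200 18 ang -3.5 [312. 213.]
c 0.573 -0.236 size 184 85 ang -0.2 [435. 209.]
c 0.697 0.170 size 57 39 ang -75.8 [262. 158.]
c 0.755 -0.389 size 156 40 ang 78.6 [492. 137.]
c 0.841 -0.440 size 155 65 ang 72.3 [512. 101.]
c 0.910 -0.463 size 152 67 ang 72.1 [519.  73.]
c 0.940 0.258 size 1157 326 ang 89.7 [196.  29.]
scene
c 0.824 -0.507 size 161 41 ang 72.5 [ 43. 287.]
c 0.564 0.049 size 203 18 ang -3.6 [326. 281.]
c 0.517 0.144 size 203 18 ang -9.7 [374. 279.]
c 0.717 -0.403 size 157 27 ang 70.2 [113. 263.]
c 0.753 -0.483 size 166 44 ang 73.0 [ 73. 265.]
c 0.510 -0.033 size 203 19 ang -7.8 [302. 249.]
c 0.364 0.219 size 133 104 ang 8.8 [427. 236.]
c 0.530 -0.258 size 194 104 ang 1.4 [214. 222.]
c 0.138 0.535 size 237 89 ang -24.6 [584. 211.]
c 0.042 -0.652 size 147 95 ang -89.4 [180.  60.]
c 0.231 -1.110 size 167 77 ang 42.2 [ 8. 59.]
```

View pics/pots.png

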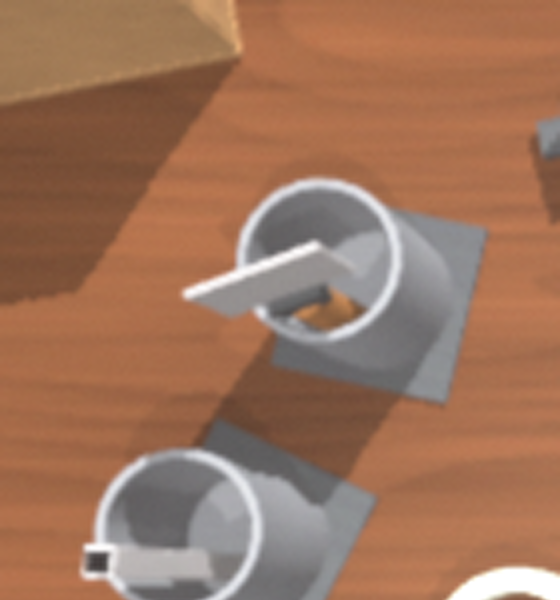

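View pics/rack.png

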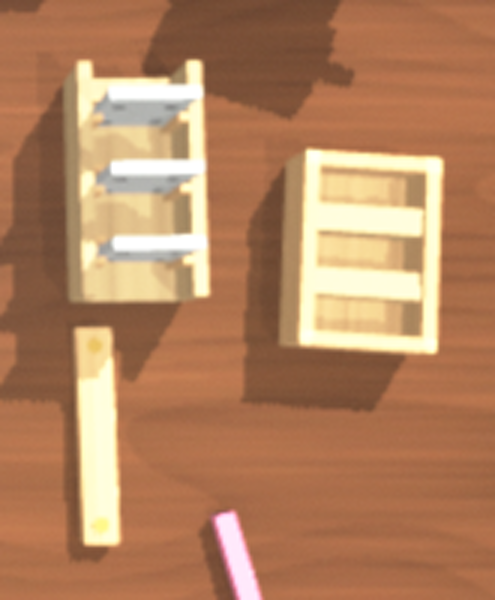

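View pics/scn.png

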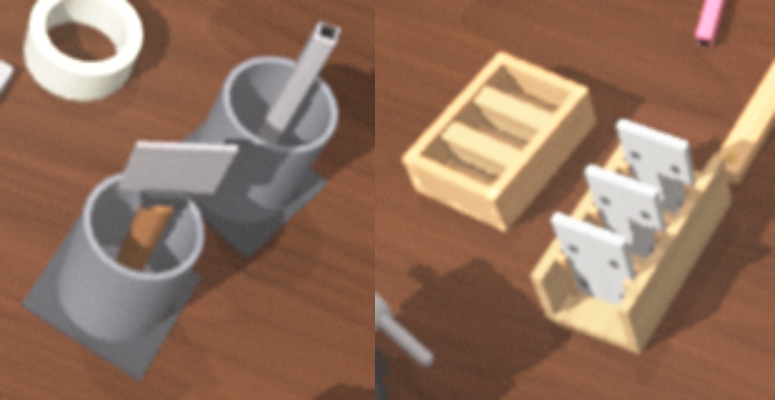

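The pots crop puts the bar-pot rim at about (180,530), with the standing bar's top at (97,561), leaning left. In the rack crop the plate tops are at (154,91), (157,167) and (159,242), and the crate rim corners are at (305,150), (442,157), (437,352) and (300,345).

```bash
python3 - <<'E'
from m import *
np.set_printoptions(precision=4,suppress=True)
c=cam('top'); s=cam('scene')
P=lambda u,v:(u/4+110,v/4+130)
Q=lambda u,v:(u/3+380,v/3+150)
print('rimA bar pot',ray(c,[P(180,530),P(97,530),P(263,530)],.125))
print('scr pot',ray(c,[P(319,260)],.125))
print('potbar top',ray(c,[P(97,561)],.2), 'bottom',ray(c,[P(212,568)],.01))
# scene: crop 2.5x, offset 395,220
S=lambda u,v:(u/2.5+395,v/2.5+220)
print('scene rim',ray(s,[S(280,105)],.125),'top',ray(s,[S(327,32)],.2),'scr rim',ray(s,[S(143,225)],.125))
print('scraper top corners',ray(c,[P(185,293),P(318,242)],.208),ray(s,[S(138,145),S(236,148)],.208))
print('plates',ray(c,[Q(108,90),Q(203,92),Q(110,164),Q(204,167),Q(113,240),Q(206,242)],.12))
R=lambda u,v:((u-375)/2.5+115,v/2.5+140)
print('plates scene',ray(s,[R(621,123),R(690,155),R(589,170),R(659,200),R(555,217),R(626,247)],.12))
k=ray(c,[Q(305,150),Q(442,157),Q(437,352),Q(300,345)],.05);print('crate',k,k.mean(0))
k=ray(s,[R(501,53),R(595,92),R(501,197),R(404,159)],.05);print('crate s',k,k.mean(0))
E
```

```text
rimA bar pot [[0.4405 0.3802 0.125 ]
 [0.4405 0.4249 0.125 ]
 [0.4404 0.3356 0.125 ]]
scr pot [[0.587  0.3093 0.125 ]]
potbar top [[0.4225 0.3921 0.2   ]] bottom [[0.4218 0.4044 0.01  ]]
scene rim [[0.4424 0.3853 0.125 ]] top [[0.4185 0.3931 0.2   ]] scr rim [[0.5893 0.3126 0.125 ]]
scraper top corners [[0.5551 0.3497 0.208 ]
 [0.5807 0.2842 0.208 ]] [[0.577  0.2872 0.208 ]
 [0.5517 0.3515 0.208 ]]
plates [[ 0.6201 -0.1836  0.12  ]
 [ 0.6185 -0.2526  0.12  ]
 [ 0.5657 -0.184   0.12  ]
 [ 0.5633 -0.252   0.12  ]
 [ 0.5103 -0.1852  0.12  ]
 [ 0.5087 -0.2521  0.12  ]]
plates scene [[ 0.509  -0.247   0.12  ]
 [ 0.5164 -0.1745  0.12  ]
 [ 0.5654 -0.2461  0.12  ]
 [ 0.5695 -0.1757  0.12  ]
 [ 0.6196 -0.2467  0.12  ]
 [ 0.6225 -0.1773  0.12  ]]
crate [[ 0.5878 -0.3492  0.05  ]
 [ 0.5821 -0.455   0.05  ]
 [ 0.4311 -0.4451  0.05  ]
 [ 0.4366 -0.3406  0.05  ]] [ 0.5094 -0.3975  0.05  ]
crate s [[ 0.4322 -0.4392  0.05  ]
 [ 0.4391 -0.3285  0.05  ]
 [ 0.5826 -0.3427  0.05  ]
 [ 0.5811 -0.4491  0.05  ]] [ 0.5088 -0.3899  0.05  ]
```

Call:
{"api": "move_arm", "payload": {"moves": [0.03,-0.02,0.02,0,0.045,0.06,-0.05,0.03,0,0.045,0.09,-0.08,0.03,0.02,0.045,0.12,-0.11,0.03,0.054,0.045,0.15,-0.137,0.03,0.054,0.045,0.18,-0.164,0.03,0.054,0.045,0.21,-0.19,0.03,0.054,0.045,0.24,-0.217,0.03,0.054,0.045,0.27,-0.244,0.03,0.054,0.045,0.3,-0.271,0.03,0.054,0.045,0.32,-0.29,0.02,0.054,0.045,0.32,-0.29,0.02,0.054,0.045], "newtons": 20}}

```text
clock: 1.35
tcp_pos: [0.4516, 0.267, 0.2578]
orientation: [0.0, 0.088, 0.996, -0.001]
wrist_force: [0.6, -0.3, 0.5]
finger_gap: 0.0452
grip_force: 0.0
```

Call:
{"api": "move_arm", "payload": {"moves": [0.03,-0.027,0,0,0.045,0.06,-0.054,0,0,0.045,0.09,-0.08,0,0,0.045,0.12,-0.11,-0.02,0,0.045,0.145,-0.13,-0.05,0,0.045,0.154,-0.141,-0.085,0,0.045,0.154,-0.141,-0.12,0,0.045,0.154,-0.141,-0.16,0,0.045,0.154,-0.141,-0.16,0,0.045,0.154,-0.141,-0.16,0,0.045]}}

```text
clock: 2.18
tcp_pos: [0.5998, 0.1297, 0.0974]
orientation: [-0.003, 0.085, 0.996, -0.0]
wrist_force: [0.4, 0.6, 1.3]
finger_gap: 0.0452
grip_force: 0.0
```

```bash
python3 - <<'E'
from m import *
for n in ('top','scene','wrist'):
    c=cam(n,n+'1')
    for o in bars(c):
        if 170<max(o[2],o[3])<215 and min(o[2],o[3])<30: print(n,'c %.3f %.3f size %.0f %.0f ang %.1f'%o[:5],o[5])
print(env.get_state()['tcp_pos'])
E
```

```text
top c 0.510 -0.035 size 201 17 ang -7.7 [346. 235.]
top c 0.564 0.047 size 200 18 ang -3.5 [312. 213.]
scene c 0.509 -0.033 size 202 18 ang -7.7 [302. 249.]
wrist c 0.565 0.049 size 200 16 ang -3.6 [171. 198.]
[0.60423006 0.13026322 0.102707  ]
```

View pics/wrist1.png

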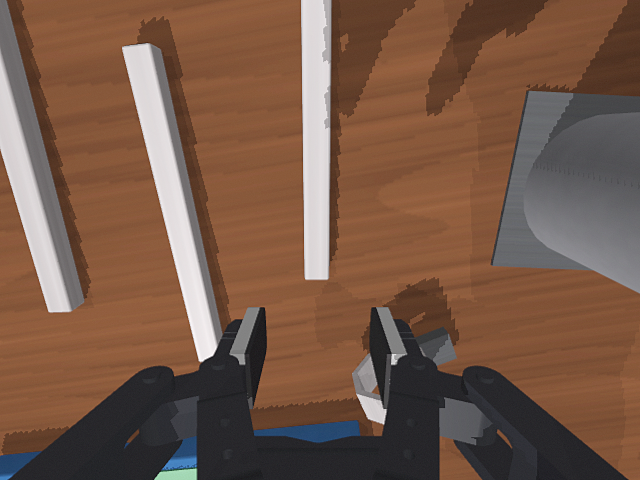

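The wrist view shows the first bar centred between the fingers, with its end at (316,275). I'll go down onto it.

Call:
{"api": "move_arm", "payload": {"moves": [0,0,-0.04,0,0.045,0,0,-0.07,0,0.045,0,0,-0.085,0,0.045,0,0,-0.088,0,0.045,0,0,-0.088,0,0.045,0,0,-0.088,0,0.045]}}

```text
clock: 2.83
tcp_pos: [0.6043, 0.13, 0.0141]
orientation: [0.002, 0.085, 0.996, 0.0]
wrist_force: [0.4, 0.8, 0.6]
finger_gap: 0.0454
grip_force: 0.0
```

Call:
{"api": "move_arm", "payload": {"moves": [0,0,0,0,0.005,0,0,0,0,0.005,0,0,0,0,0.005,0,0,0,0,0.005,0,0,0,0,0.005,0,0,0,0,0.005,0,0,0,0,0.005], "newtons": 20}}

```text
clock: 3.42
tcp_pos: [0.6037, 0.1297, 0.0134]
orientation: [0.002, 0.085, 0.996, 0.0]
wrist_force: [-0.6, 0.6, 6.6]
finger_gap: 0.0154
grip_force: 21.2
```

Call:
{"api": "move_arm", "payload": {"moves": [-0.004,0.001,0.032,0,0.005,-0.014,0.002,0.063,0,0.005,-0.029,0.005,0.092,0,0.005,-0.049,0.008,0.118,0,0.005,-0.073,0.012,0.14,0,0.005,-0.1,0.017,0.158,0,0.005,-0.13,0.022,0.171,0,0.005,-0.162,0.028,0.178,0,0.005,-0.194,0.033,0.179,0,0.005,-0.194,0.033,0.179,0,0.005,-0.194,0.033,0.179,0,0.005]}}

```text
clock: 4.33
tcp_pos: [0.4067, 0.1628, 0.191]
orientation: [0.001, 0.085, 0.996, 0.0]
wrist_force: [0.3, 0.5, -1.7]
finger_gap: 0.0151
grip_force: 20.1
```

```bash
python3 - <<'E'
from m import *
c=cam('scene'); w=cam('wrist')
cv2.imwrite('pics/two.png',np.hstack([cv2.resize(c['pixels'][150:400,250:550],None,fx=1.3,fy=1.3),cv2.resize(w['pixels'],(400,325))])[:,:,::-1])
print(env.get_state())
E
```

```text
{'clock': 4.4333, 'joint_pos': array([ 1.95804541e-01,  7.45702320e-02, -3.72099979e-01,  1.12213518e+00,
       -8.91440486e-05,  3.66524409e-01]), 'qvel': array([-1.04459442e-02,  2.44111481e-02,  1.69097243e-02,  1.45868804e-03,
       -4.14412156e-05,  5.19092855e-04]), 'tau': array([ 3.95429973e-01, -3.43760490e+01,  2.85800600e+01,  3.30026681e-01,
        6.11940329e-02,  5.58964020e-04]), 'tcp_pos': array([0.40900133, 0.16265563, 0.19081542]), 'orientation': array([9.68745281e-04, 8.52563133e-02, 9.96358554e-01, 2.33394917e-04]), 'wrist_force': array([ 0.7090988 ,  0.13255948, -0.99576578]), 'ft_torque': array([-0.05790331, -0.12913523, -0.0072451 ]), 'grip_force': 20.04912793636322, 'finger_gap': 0.015132340955689695}
```

View pics/two.png

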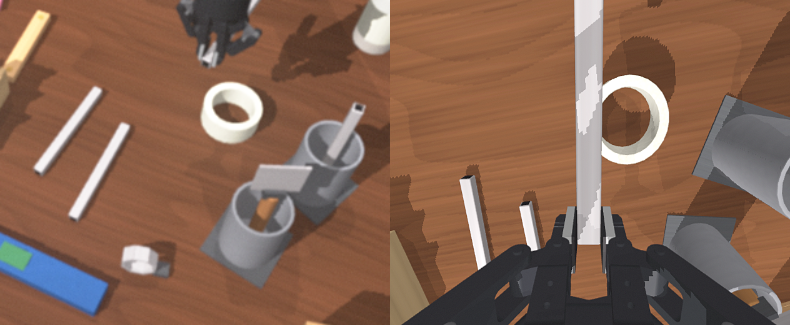

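The bar did not pivot in the pads. It still sticks out level in the wrist view and the wrist torque is 0.13 Nm. I'll move clear of the tape, then ease the grip until the bar swings down.

Call:
{"api": "move_arm", "payload": {"moves": [0.03,-0.01,0.02,0,0.005,0.06,-0.025,0.03,0,0.005,0.09,-0.035,0.03,0,0.005,0.12,-0.045,0.03,0,0.005,0.12,-0.045,0.03,0,0.005,0.12,-0.045,0.03,0,0.005]}}

```text
clock: 4.93
tcp_pos: [0.5304, 0.1164, 0.219]
orientation: [-0.001, 0.087, 0.996, -0.0]
wrist_force: [-0.1, -0.4, -2.4]
finger_gap: 0.0155
grip_force: 20.0
```

Call:
{"api": "move_arm", "payload": {"moves": [0,0,0,0,0.014,0,0,0,0,0.014,0,0,0,0,0.0145,0,0,0,0,0.0145]}}

```text
clock: 5.27
tcp_pos: [0.5275, 0.1179, 0.2205]
orientation: [0.0, 0.085, 0.996, 0.0]
wrist_force: [0.3, 0.2, -1.4]
finger_gap: 0.0154
grip_force: 20.0
```

```bash
python3 - <<'E'
from workcell import env
s=env.get_state();print(s['ft_torque'],s['grip_force'],s['finger_gap'],s['tcp_pos'])
E
```

```text
[ 0.02799947 -0.1101653  -0.01121312] 20.01713454723358 0.015371717353096555 [0.52750493 0.11794487 0.22053313]
```

Call:
{"api": "move_arm", "payload": {"moves": [0,0,0,0,0.0152,0,0,0,0,0.0152,0,0,0,0,0.0154,0,0,0,0,0.0154]}}

```text
clock: 5.6
tcp_pos: [0.5281, 0.1177, 0.2205]
orientation: [0.0, 0.085, 0.996, 0.0]
wrist_force: [0.6, -0.6, -2.0]
finger_gap: 0.0156
grip_force: 16.9
```

Call:
{"api": "move_arm", "payload": {"moves": [0,0,0,0,0.0156,0,0,0,0,0.0156]}}

```text
clock: 5.77
tcp_pos: [0.5282, 0.1176, 0.2204]
orientation: [0.0, 0.085, 0.996, 0.0]
wrist_force: [0.3, 0.1, -1.9]
finger_gap: 0.0157
grip_force: 11.2
```

```bash
python3 - <<'E'
from workcell import env
s=env.get_state();print(s['ft_torque'],s['grip_force'],s['finger_gap'],s['tcp_pos'])
E
```

```text
[-0.00710913 -0.11039565 -0.04130111] 11.197961568832397 0.015715029560860943 [0.52816039 0.11759678 0.22036541]
```

Commanding a finger gap just under the bar width lowers the grip force, so I'll continue gently.

Call:
{"api": "move_arm", "payload": {"moves": [0,0,0,0,0.0157,0,0,0,0,0.0157,0,0,0,0,0.0157]}}

```text
clock: 6.02
tcp_pos: [0.5281, 0.1176, 0.2202]
orientation: [-0.0, 0.085, 0.996, 0.0]
wrist_force: [1.2, -0.3, -1.3]
finger_gap: 0.0157
grip_force: 7.6
```

```bash
python3 - <<'E'
from workcell import env
s=env.get_state();print(s['ft_torque'],s['grip_force'],s['finger_gap'],s['tcp_pos'])
E
```

```text
[-0.07605284 -0.05125821 -0.02660541] 7.6446086168289185 0.015691059076105587 [0.52807156 0.1175501  0.22017626]
```

Call:
{"api": "move_arm", "payload": {"moves": [0,0,0,0,0.0158,0,0,0,0,0.0158]}}

```text
clock: 6.18
tcp_pos: [0.5284, 0.1175, 0.2203]
orientation: [0.0, 0.085, 0.996, 0.0]
wrist_force: [0.8, -0.4, -2.0]
finger_gap: 0.0154
grip_force: 4.9
```

```bash
python3 - <<'E'
from workcell import env
s=env.get_state();print(s['ft_torque'],s['grip_force'],s['finger_gap'],s['tcp_pos'])
E
```

```text
[-0.03299016 -0.16777882 -0.0545679 ] 4.899513870477676 0.015445929296177385 [0.52839122 0.1175238  0.2203468 ]
```

```bash
cat >> m.py <<'E'
def tip(c=None):
    c=c or cam('wrist'); hsv=cv2.cvtColor(c['pixels'],cv2.COLOR_RGB2HSV)
    m=((hsv[:,:,1]<45)&(hsv[:,:,2]>110)).astype(np.uint8)
    r=np.where(m[:,295:330].sum(1)>8)[0]; s=env.get_state()
    print('rows',r.min() if len(r) else None,r.max() if len(r) else None,len(r),'N %.1f gap %.4f'%(s['grip_force'],s['finger_gap']),s['tcp_pos'].round(4),'t %.1f'%s['clock'])
E
python3 -c "
from m import *
tip()"
```

```text
rows 291 375 56 N 4.9 gap 0.0161 [0.5284 0.1175 0.2204] t 6.2
```

Call:
{"api": "move_arm", "payload": {"moves": [0,0,0,0,0.0158,0,0,0,0,0.0158,0,0,0,0,0.0158]}}

```text
clock: 6.48
tcp_pos: [0.5281, 0.1176, 0.2203]
orientation: [-0.0, 0.085, 0.996, 0.0]
wrist_force: [0.2, -1.0, -0.8]
finger_gap: 0.0161
grip_force: 4.7
```

```bash
python3 -c "
from m import *
c=cam('wrist','w2');tip(c)"
```

```text
rows 229 373 121 N 4.7 gap 0.0157 [0.5281 0.1176 0.2203] t 6.5
```

View pics/w2.png

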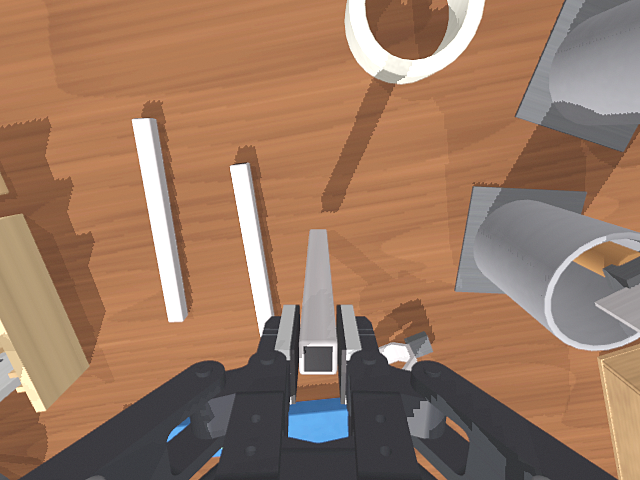

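The bar has swung nearly upright, with its top end at (318,358) and lower end at (318,229). I'll regrip and check the tilt.

Call:
{"api": "move_arm", "payload": {"moves": [0,0,0,0,0.005,0,0,0,0,0.005,0,0,0.03,0,0.005,0,0,0.06,0,0.005,0,0,0.09,0,0.005,0,0,0.12,0,0.005,0,0,0.14,0,0.005,0,0,0.14,0,0.005,0,0,0.14,0,0.005], "newtons": 50}}

```text
clock: 7.28
tcp_pos: [0.5289, 0.1176, 0.3613]
orientation: [0.001, 0.085, 0.996, 0.0]
wrist_force: [-0.6, 0.0, -2.1]
finger_gap: 0.0141
grip_force: 49.1
```

```bash
python3 -c "
from m import *
c=cam('wrist');tip(c)
t=env.get_state()['tcp_pos']; print(proj(c,t+np.array([[0,0,-.187],[-.02,0,-.186],[.02,0,-.186],[0,0,.011]])))
t=cam('top')
for o in bars(t): 
  if 170<o[2]<215 and o[3]<25: print(o)"
```

```text
rows 228 373 121 N 49.1 gap 0.0141 [0.5283 0.1176 0.3598] t 7.3
[[316.07088696 222.19467558]
 [312.24088092 200.96233872]
 [319.75477381 243.16064434]
 [314.71022469 340.24802526]]
(0.5096003723144531, -0.03489127349853516, 200.71810913085938, 17.18499755859375, -7.736213684082031, array([346., 235.]))
(0.5636528930664062, 0.04691544342041016, 200.03128051757812, 17.51285171508789, -3.5355224609375, array([312., 213.]))
```

Call:
{"api": "move_arm", "payload": {"moves": [-0.01,0.035,0,0,0.005,-0.02,0.07,0,0,0.005,-0.03,0.105,0,0,0.005,-0.04,0.14,0,0,0.005,-0.05,0.175,0,0,0.005,-0.06,0.21,0,0,0.005,-0.068,0.24,0,0,0.005,-0.073,0.253,0,0,0.005,-0.073,0.253,0,0,0.005,-0.073,0.253,0,0,0.005]}}

```text
clock: 8.22
tcp_pos: [0.4545, 0.3707, 0.3586]
orientation: [-0.001, 0.084, 0.996, -0.001]
wrist_force: [0.3, -0.2, -1.0]
finger_gap: 0.0143
grip_force: 49.2
```

```bash
python3 -c "
from m import *
c=cam('wrist');tip(c); s=cam('scene')
cv2.imwrite('pics/t3.png',np.hstack([cv2.resize(s['pixels'][130:400,360:600],(400,450)),cv2.resize(c['pixels'],(400,300)).repeat(1,0) if 0 else cv2.copyMakeBorder(cv2.resize(c['pixels'],(400,300)),0,150,0,0,cv2.BORDER_CONSTANT)])[:,:,::-1])"
```

```text
rows 132 373 218 N 49.2 gap 0.0138 [0.455  0.3699 0.3591] t 8.3
```

View pics/t3.png

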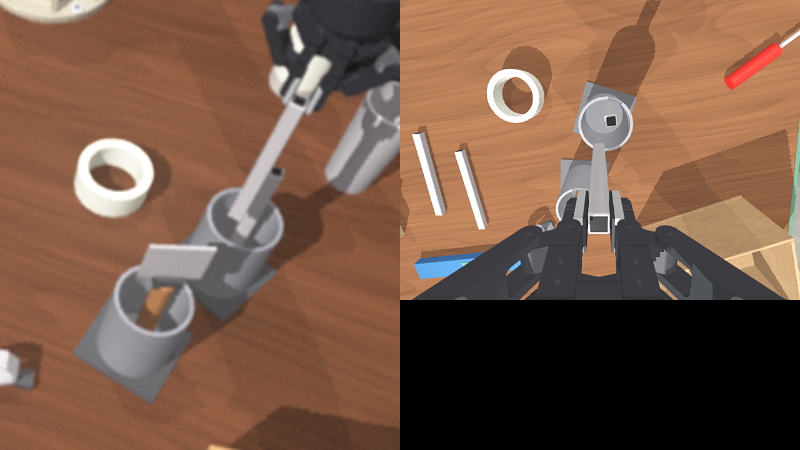

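The wrist panel shows the held bar's lower end at full-image pixel (317,232). The pot rim centre is at about (328,195) and the standing bar's top at (338,192).

```bash
python3 -c "
from m import *
np.set_printoptions(precision=4,suppress=True)
c=cam('wrist')
print('low end',ray(c,[(317,238)],.172),'potbar',ray(c,[(338,193)],.2),'rim L,R,T,B',ray(c,[(285,195),(372,195),(328,153)],.125))
"
```

```text
low end [[0.4686 0.3675 0.172 ]] potbar [[0.4263 0.3922 0.2   ]] rim L,R,T,B [[0.4314 0.3407 0.125 ]
 [0.4465 0.428  0.125 ]
 [0.3981 0.3906 0.125 ]]
```

Call:
{"api": "move_arm", "payload": {"moves": [-0.01,0.005,0,0,0.005,-0.01,0.005,0,0,0.005,-0.01,0.005,-0.03,0,0.005,-0.01,0.005,-0.06,0,0.005,-0.01,0.005,-0.09,0,0.005,-0.01,0.005,-0.12,0,0.005,-0.01,0.005,-0.145,0,0.005,-0.01,0.005,-0.158,0,0.005,-0.01,0.005,-0.158,0,0.005,-0.01,0.005,-0.158,0,0.005]}}

```text
clock: 9.2
tcp_pos: [0.4449, 0.375, 0.2022]
orientation: [-0.0, 0.086, 0.996, -0.0]
wrist_force: [1.0, 1.1, -1.5]
finger_gap: 0.0143
grip_force: 50.7
```

Call:
{"api": "move_arm", "payload": {"moves": [0,0,0,0,0.03,0,0,0,0,0.03,0,0,0,0,0.03,0,0,0.03,0,0.03,0,0,0.06,0,0.03,0,0,0.1,0,0.03,0,0,0.1,0,0.03], "newtons": 20}}

```text
clock: 9.78
tcp_pos: [0.4474, 0.377, 0.3108]
orientation: [0.005, 0.085, 0.996, 0.004]
wrist_force: [0.5, -0.6, 2.0]
finger_gap: 0.0297
grip_force: 0.0
```

```bash
python3 -c "
from m import *
c=cam('wrist','w4');tip(c);print(bars(cam('scene')) and [o[:5] for o in bars(cam('scene')) if 170<o[2]<215 and o[3]<25])"
```

```text
rows 138 394 247 N 0.0 gap 0.0300 [0.4471 0.3768 0.3077] t 9.8
[(0.5638139038085938, 0.04852384948730469, 203.10086059570312, 18.453392028808594, -3.6829071044921875), (0.50990966796875, -0.03331888198852539, 202.70608520507812, 18.57454490661621, -7.690589904785156)]
```

View pics/w4.png

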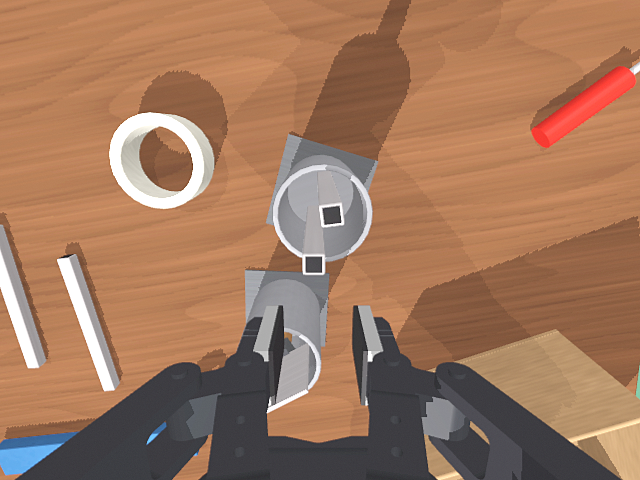

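The pot now holds both bars, with tops at (331,215) and (314,264). Next is the second bar.

Call:
{"api": "move_arm", "payload": {"moves": [0.02,-0.033,0,0.02,0.045,0.04,-0.066,0,0.04,0.045,0.06,-0.1,0,0.06,0.045,0.08,-0.133,0,0.08,0.045,0.1,-0.167,0,0.108,0.045,0.12,-0.2,0,0.108,0.045,0.14,-0.233,0,0.108,0.045,0.16,-0.266,0,0.108,0.045,0.182,-0.3,-0.02,0.108,0.045,0.204,-0.334,-0.05,0.108,0.045,0.204,-0.334,-0.09,0.108,0.045,0.204,-0.334,-0.09,0.108,0.045]}}

```text
clock: 10.93
tcp_pos: [0.646, 0.0388, 0.2028]
orientation: [-0.007, 0.033, 0.999, 0.0]
wrist_force: [-2.3, -0.6, -1.4]
finger_gap: 0.0451
grip_force: 0.0
```

Call:
{"api": "move_arm", "payload": {"moves": [0,0,-0.04,0,0.045,0,0,-0.08,0,0.045,0,0,-0.1,0,0.045,0,0,-0.1,0,0.045,0,0,-0.1,0,0.045]}}

```text
clock: 11.35
tcp_pos: [0.6476, 0.0425, 0.1115]
orientation: [-0.002, 0.031, 1.0, 0.0]
wrist_force: [0.8, -0.8, 0.1]
finger_gap: 0.0448
grip_force: 0.0
```

```bash
python3 -c "
from m import *
c=cam('wrist');tip(c)
for n in ('top','scene','wrist'):
  for o in bars(cam(n)): 
    if o[3]<25 and o[2]>60: print(n,o)
c=cam('wrist');t=env.get_state()['tcp_pos'];print(proj(c,[t[0],t[1],.016]))"
```

```text
rows 0 280 281 N 0.0 gap 0.0451 [0.6493 0.0423 0.1135] t 11.4
top (0.3530535888671875, 0.7615991821289062, 60.158817291259766, 8.277060508728027, -61.914106369018555, array([ 11., 301.]))
top (0.51892822265625, -0.24105096435546874, 74.1971206665039, 14.428398132324219, 89.91184997558594, array([432., 231.]))
top (0.5793549194335937, -0.23999990844726563, 74.48188018798828, 14.571292877197266, 89.8902816772461, array([432., 206.]))
top (0.64160791015625, -0.23888018798828126, 74.89216613769531, 12.268424034118652, 89.87287139892578, array([431., 181.]))
scene (0.631701171875, 0.04408438873291016, 65.06941986083984, 17.597532272338867, -3.108551025390625, array([312., 304.]))
scene (0.5012801208496094, 0.052390472412109375, 77.7817153930664, 17.964468002319336, -3.4129486083984375, array([339., 257.]))
wrist (0.583609375, 0.048139659881591794, 161.45199584960938, 15.82579517364502, -3.5595703125, array([319., 134.]))
wrist (0.553791748046875, -0.0388485107421875, 114.03598022460938, 15.895779609680176, -7.769050598144531, array([171., 100.]))
[[315.98607764 253.52150865]]
```

Call:
{"api": "move_arm", "payload": {"moves": [0,0,-0.04,0,0.045,0,0,-0.08,0,0.045,0,0,-0.1,0,0.045,0,0,-0.1,0,0.045,0,0,-0.1,0,0.005,0,0,-0.1,0,0.005,0,0,-0.1,0,0.005,0,0,-0.1,0,0.005,0,0,-0.1,0,0.005,0,0,-0.1,0,0.005], "newtons": 20}}

```text
clock: 12.43
tcp_pos: [0.6515, 0.0415, 0.0153]
orientation: [0.003, 0.031, 1.0, 0.0]
wrist_force: [0.1, 0.5, 5.8]
finger_gap: 0.0156
grip_force: 23.5
```

Call:
{"api": "move_arm", "payload": {"moves": [0,0,0.02,0,0.005,0,0,0.05,0,0.005,0,0,0.08,0,0.005,0,0,0.11,0,0.005,0,0,0.14,0,0.005,0,0,0.17,0,0.005,0,0,0.2,0,0.005,0,0,0.21,0,0.005,0,0,0.21,0,0.005,0,0,0.21,0,0.015,0,0,0.21,0,0.0154,0,0,0.21,0,0.0156]}}

```text
clock: 13.43
tcp_pos: [0.648, 0.0416, 0.2197]
orientation: [-0.002, 0.031, 1.0, 0.0]
wrist_force: [0.0, -0.9, -1.2]
finger_gap: 0.0154
grip_force: 10.5
```

Call:
{"api": "move_arm", "payload": {"moves": [0,0,0,0,0.0156,0,0,0,0,0.0157,0,0,0,0,0.0157,0,0,0,0,0.0157,0,0,0,0,0.0158,0,0,0,0,0.0158,0,0,0,0,0.0158,0,0,0,0,0.0158]}}

```text
clock: 14.1
tcp_pos: [0.6492, 0.0416, 0.2224]
orientation: [0.0, 0.031, 1.0, 0.0]
wrist_force: [0.3, 0.8, -0.9]
finger_gap: 0.0158
grip_force: 4.2
```

```bash
python3 -c "
from m import *
c=cam('wrist','w5');tip(c)
t=env.get_state()['tcp_pos']; print(proj(c,t+np.array([[0,0,-.185]])))"
```

```text
rows 252 374 97 N 4.1 gap 0.0157 [0.6492 0.0416 0.2224] t 14.2
[[316.51995481 224.07349862]]
```

Call:
{"api": "move_arm", "payload": {"moves": [0,0,0,0,0.0158,0,0,0,0,0.0158,0,0,0,0,0.0158,0,0,0,0,0.0158]}}

```text
clock: 14.48
tcp_pos: [0.6492, 0.0416, 0.2224]
orientation: [0.0, 0.031, 1.0, 0.0]
wrist_force: [-0.4, -0.6, -1.3]
finger_gap: 0.0157
grip_force: 4.1
```

```bash
python3 -c "
from m import *
c=cam('wrist','w6');tip(c)"
```

```text
rows 199 370 150 N 4.1 gap 0.0158 [0.6492 0.0415 0.2224] t 14.5
```

View pics/w6.png

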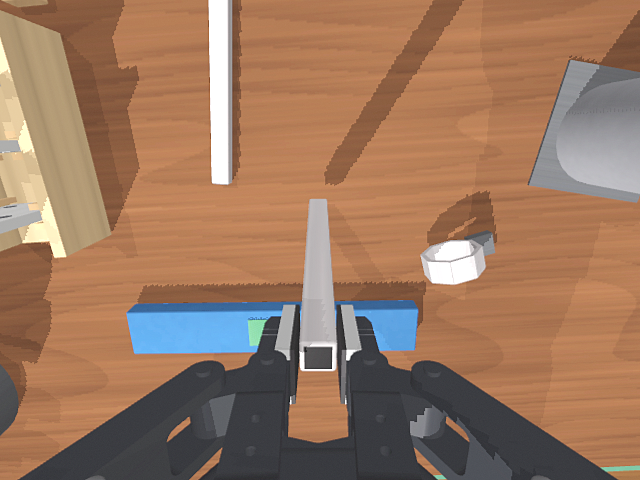

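The bar hangs near vertical with its lower end at (318,199), swinging slightly. I'll grip it firmly and lift.

Call:
{"api": "move_arm", "payload": {"moves": [0,0,0,0,0.0158,0,0,0,0,0.0158,0,0,0,0,0.0158,0,0,0,0,0.005,0,0,0,0,0.005,0,0,0.03,0,0.005,0,0,0.06,0,0.005,0,0,0.09,0,0.005,0,0,0.12,0,0.005,0,0,0.14,0,0.005,0,0,0.14,0,0.005,0,0,0.14,0,0.005], "newtons": 50}}

```text
clock: 15.53
tcp_pos: [0.65, 0.0415, 0.3636]
orientation: [0.002, 0.031, 1.0, -0.0]
wrist_force: [0.2, -0.5, -2.1]
finger_gap: 0.0139
grip_force: 49.0
```

```bash
python3 -c "
from m import *
c=cam('wrist');tip(c)
t=env.get_state()['tcp_pos']; print(proj(c,t+np.array([[0,0,-.185]])))
s=cam('top');print([o[:5] for o in bars(s) if 170<o[2]<215 and o[3]<25])"
```

```text
rows 199 441 186 N 49.0 gap 0.0137 [0.6494 0.0416 0.3619] t 15.6
[[316.48343028 222.50155057]]
[]
```

Call:
{"api": "move_arm", "payload": {"moves": [-0.018,0.025,0,-0.12,0.005,-0.036,0.05,0,-0.24,0.005,-0.054,0.075,0,-0.36,0.005,-0.072,0.1,0,-0.48,0.005,-0.09,0.13,0,-0.6,0.005,-0.11,0.16,0,-0.72,0.005,-0.13,0.19,0,-0.84,0.005,-0.15,0.22,0,-0.96,0.005,-0.17,0.25,0,-1.08,0.005,-0.19,0.28,0,-1.2,0.005,-0.2,0.29,0,-1.3,0.005,-0.2,0.29,0,-1.3,0.005]}}

```text
clock: 16.63
tcp_pos: [0.446, 0.3337, 0.3607]
orientation: [-0.001, 0.629, 0.777, -0.001]
wrist_force: [0.7, -0.2, -1.4]
finger_gap: 0.0138
grip_force: 49.0
```

Call:
{"api": "move_arm", "payload": {"moves": [-0.015,0.018,0,-0.1,0.005,-0.015,0.018,0,-0.2,0.005,-0.015,0.018,0,-0.2,0.005,-0.015,0.018,0,-0.2,0.005]}}

```text
clock: 16.97
tcp_pos: [0.4343, 0.3489, 0.3612]
orientation: [0.0, 0.703, 0.711, -0.001]
wrist_force: [-0.7, 0.4, -1.2]
finger_gap: 0.0137
grip_force: 49.0
```

```bash
python3 -c "
from m import *
c=cam('wrist','w7');tip(c)
s=cam('scene'); t=cam('top')
print([o[:5] for o in bars(t) if 170<o[2]<215 and o[3]<25])
cv2.imwrite('pics/t7.png',np.hstack([cv2.resize(s['pixels'][130:370,360:600],(400,400)),cv2.copyMakeBorder(cv2.resize(c['pixels'],(400,300)),0,100,0,0,cv2.BORDER_CONSTANT)])[:,:,::-1])"
```

```text
rows 112 427 254 N 49.0 gap 0.0141 [0.4345 0.3488 0.3613] t 17.0
[(0.21040631103515625, -0.31478741455078124, 195.1834259033203, 13.099080085754395, 15.75617504119873), (0.5093264465332031, -0.03455232238769531, 201.35333251953125, 17.756916046142578, -7.77191162109375)]
```

View pics/t7.png

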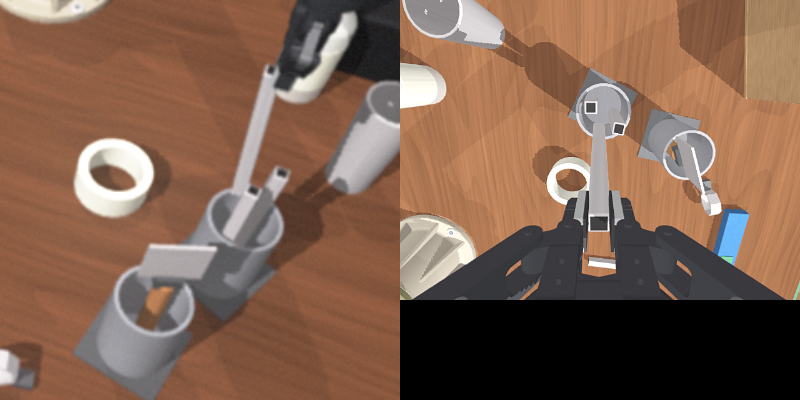

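The wrist panel gives these full-frame positions: pot bar tops at (306,171) and (350,206), the held lower end at about (317,198), and the rim centre at about (326,176).

```bash
python3 -c "
from m import *
np.set_printoptions(precision=4,suppress=True)
c=cam('wrist')
print('low',ray(c,[(317,203)],.176),'bars',ray(c,[(306,171),(350,206)],.204),'rim',ray(c,[(326,176)],.125))
cv2.imwrite('pics/t8.png',cv2.resize(c['pixels'][100:260,230:430],None,fx=3,fy=3)[:,:,::-1])
"
```

```text
low [[0.4348 0.3697 0.176 ]] bars [[0.4258 0.4004 0.204 ]
 [0.4617 0.3727 0.204 ]] rim [[0.4436 0.3878 0.125 ]]
```

View pics/t8.png

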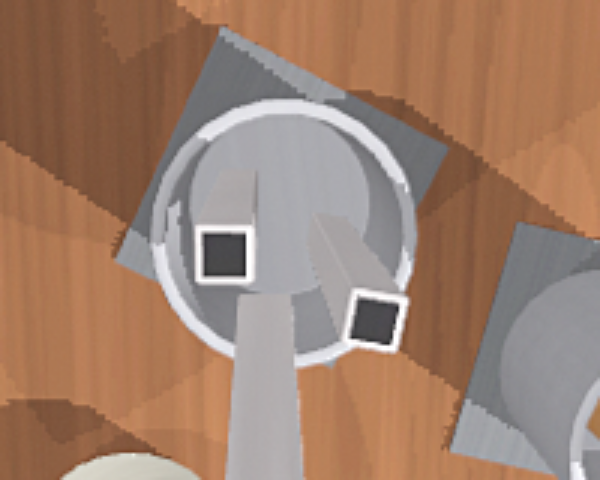

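Call:
{"api": "move_arm", "payload": {"moves": [0,-0.002,-0.03,0,0.005,0,-0.002,-0.06,0,0.005,0,-0.002,-0.09,0,0.005,0,-0.002,-0.12,0,0.005,0,-0.002,-0.145,0,0.005,0,-0.002,-0.158,0,0.005,0,-0.002,-0.158,0,0.005,0,-0.002,-0.158,0,0.005]}}

```text
clock: 17.83
tcp_pos: [0.4346, 0.3477, 0.2043]
orientation: [-0.0, 0.704, 0.71, 0.0]
wrist_force: [0.6, 2.7, -2.4]
finger_gap: 0.0137
grip_force: 49.0
```

Call:
{"api": "move_arm", "payload": {"moves": [0,0,0,0,0.028,0,0,0,0,0.028,0,0,0,0,0.028,0,0,0.03,0,0.028,0,0,0.06,0,0.028,0,0,0.1,0,0.028,0,0,0.14,0,0.03,0,0,0.14,0,0.03], "newtons": 20}}

```text
clock: 18.5
tcp_pos: [0.4361, 0.3485, 0.3537]
orientation: [0.002, 0.704, 0.71, 0.006]
wrist_force: [-0.7, -0.2, 1.3]
finger_gap: 0.03
grip_force: 0.0
```

```bash
python3 -c "
from m import *
np.set_printoptions(precision=4,suppress=True)
c=cam('wrist');tip(c)
t=cam('top')
for n,k in (('t',t),('s',cam('scene'))): print([o[:5] for o in bars(k) if 170<o[2]<215 and o[3]<25])
h=cv2.cvtColor(c['pixels'],cv2.COLOR_RGB2GRAY)
m=(h<70).astype(np.uint8)
for k in cv2.findContours(m,cv2.RETR_EXTERNAL,cv2.CHAIN_APPROX_NONE)[0]:
  if 60<cv2.contourArea(k)<600:
    p=k.reshape(-1,2).mean(0); print(p,cv2.contourArea(k),ray(c,p,.204))
"
```

```text
rows 114 433 176 N 0.0 gap 0.0299 [0.4358 0.3484 0.3502] t 18.6
[(0.210438720703125, -0.31490435791015625, 195.180908203125, 12.749693870544434, 15.694403648376465), (0.5093257446289062, -0.03455750274658203, 201.35333251953125, 17.7464599609375, -7.77191162109375)]
[(0.5099153747558594, -0.033377422332763675, 202.72267150878906, 19.034221649169922, -7.9285736083984375)]
[381.4524 323.6667] 120.0 [[0.4957 0.2703 0.204 ]]
[252.8026 327.7632] 159.0 [[0.3823 0.2661 0.204 ]]
[317.1087 249.587 ] 127.0 [[0.4384 0.3385 0.204 ]]
[300.62 178.5 ] 172.0 [[0.4252 0.3962 0.204 ]]
```

Call:
{"api": "move_arm", "payload": {"moves": [0.013,-0.033,0,0.12,0.03,0.026,-0.066,0,0.24,0.03,0.039,-0.1,0,0.36,0.045,0.053,-0.133,0,0.48,0.045,0.066,-0.166,0,0.6,0.045,0.08,-0.2,0,0.72,0.045,0.093,-0.233,0,0.84,0.045,0.107,-0.266,0,0.96,0.045,0.12,-0.3,0,1.08,0.045,0.134,-0.333,0,1.2,0.045,0.147,-0.366,-0.02,1.3,0.045,0.147,-0.366,-0.02,1.3,0.045]}}

```text
clock: 19.65
tcp_pos: [0.5816, -0.024, 0.3186]
orientation: [-0.003, 0.131, 0.991, -0.001]
wrist_force: [-0.5, -0.0, -1.1]
finger_gap: 0.0449
grip_force: 0.0
```

Call:
{"api": "move_arm", "payload": {"moves": [0.013,-0.028,-0.03,0.126,0.045,0.013,-0.028,-0.07,0.126,0.045,0.013,-0.028,-0.11,0.126,0.045,0.013,-0.028,-0.15,0.126,0.045,0.013,-0.028,-0.19,0.126,0.045,0.013,-0.028,-0.215,0.126,0.045,0.013,-0.028,-0.215,0.126,0.045,0.013,-0.028,-0.215,0.126,0.045]}}

```text
clock: 20.32
tcp_pos: [0.5917, -0.0457, 0.1071]
orientation: [-0.003, 0.068, 0.998, 0.0]
wrist_force: [0.6, 0.4, 1.4]
finger_gap: 0.0451
grip_force: 0.0
```

```bash
python3 -c "
from m import *
c=cam('wrist');tip(c); print(env.get_state()['orientation'])
for o in bars(c): 
    if o[3]<25 and o[2]>60: print(o)
t=cam('top')
for o in bars(t):
    if o[3]<25 and o[2]>100: print('top',o)
"
```

```text
rows 0 285 286 N 0.0 gap 0.0450 [ 0.5937 -0.0461  0.1094] t 20.4
[-7.26524285e-04  6.84399370e-02  9.97654963e-01  1.46517861e-04]
(0.5281895751953125, -0.03498560333251953, 165.77685546875, 16.145584106445312, -7.741966247558594, array([319., 140.]))
top (0.038150142669677735, 0.6570186157226563, 111.32498931884766, 20.083158493041992, -89.91111345589161, array([ 48., 437.]))
top (0.33421063232421877, -0.1591275634765625, 251.74961853027344, 4.750709056854248, -7.323089599609375, array([399., 310.]))
```

Call:
{"api": "move_arm", "payload": {"moves": [0.003,0,-0.04,0,0.045,0.003,0,-0.08,0,0.045,0.003,0,-0.096,0,0.045,0.003,0,-0.096,0,0.045,0.003,0,-0.096,0,0.005,0.003,0,-0.096,0,0.005,0.003,0,-0.096,0,0.005,0.003,0,-0.096,0,0.005,0.003,0,-0.096,0,0.005,0.003,0,-0.096,0,0.005], "newtons": 20}}

```text
clock: 21.25
tcp_pos: [0.5999, -0.0469, 0.0165]
orientation: [0.003, 0.068, 0.998, -0.0]
wrist_force: [0.6, 0.0, 7.5]
finger_gap: 0.0151
grip_force: 22.7
```

Call:
{"api": "move_arm", "payload": {"moves": [0,0,0.02,0,0.005,0,0,0.05,0,0.005,0,0,0.08,0,0.005,0,0,0.11,0,0.005,0,0,0.14,0,0.005,0,0,0.17,0,0.005,0,0,0.2,0,0.005,0,0,0.21,0,0.005,0,0,0.21,0,0.005,0,0,0.21,0,0.015,0,0,0.21,0,0.0154,0,0,0.21,0,0.0156]}}

```text
clock: 22.25
tcp_pos: [0.596, -0.0462, 0.2211]
orientation: [-0.002, 0.068, 0.998, 0.0]
wrist_force: [0.2, -0.0, -0.2]
finger_gap: 0.0158
grip_force: 9.7
```

Call:
{"api": "move_arm", "payload": {"moves": [0,0,0,0,0.0156,0,0,0,0,0.0157,0,0,0,0,0.0157,0,0,0,0,0.0157,0,0,0,0,0.0158,0,0,0,0,0.0158,0,0,0,0,0.0158,0,0,0,0,0.0158,0,0,0,0,0.0158,0,0,0,0,0.0158,0,0,0,0,0.0158,0,0,0,0,0.0158]}}

```text
clock: 23.25
tcp_pos: [0.5972, -0.0464, 0.2233]
orientation: [0.0, 0.068, 0.998, 0.0]
wrist_force: [0.1, -0.5, -2.0]
finger_gap: 0.0159
grip_force: 2.4
```

```bash
python3 -c "
from m import *
c=cam('wrist');tip(c)
t=env.get_state()['tcp_pos']; print(proj(c,t+np.array([[0,0,-.185]])))
tip();tip();tip()"
```

```text
rows 231 360 107 N 2.3 gap 0.0160 [ 0.5973 -0.0465  0.2233] t 23.3
[[316.4055561  224.32175386]]
rows 263 361 73 N 2.2 gap 0.0159 [ 0.5974 -0.0465  0.2234] t 23.4
rows 284 362 53 N 2.1 gap 0.0155 [ 0.5974 -0.0465  0.2234] t 23.4
rows 292 362 44 N 2.1 gap 0.0161 [ 0.5974 -0.0465  0.2235] t 23.4
```

It's swinging freely, so I'll add a little grip to damp it.

Call:
{"api": "move_arm", "payload": {"moves": [0,0,0,0,0.0158,0,0,0,0,0.0158,0,0,0,0,0.01575,0,0,0,0,0.01575,0,0,0,0,0.01575,0,0,0,0,0.01575,0,0,0,0,0.01575,0,0,0,0,0.01575]}}

```text
clock: 24.12
tcp_pos: [0.5974, -0.0465, 0.2236]
orientation: [0.0, 0.068, 0.998, -0.0]
wrist_force: [0.8, -0.5, -0.4]
finger_gap: 0.0156
grip_force: 0.0
```

```bash
python3 -c "
from m import *
tip();tip();tip()"
```

```text
rows 171 369 199 N 0.0 gap 0.0158 [ 0.5973 -0.0465  0.2235] t 24.2
rows 172 369 198 N 0.0 gap 0.0158 [ 0.5973 -0.0465  0.2235] t 24.2
rows 172 369 198 N 0.0 gap 0.0157 [ 0.5973 -0.0464  0.2234] t 24.3
```

Call:
{"api": "move_arm", "payload": {"moves": [0,0,0,0,0.005,0,0,0,0,0.005,0,0,0,0,0.005,0,0,0,0,0.005]}}

```text
clock: 24.6
tcp_pos: [0.5972, -0.0464, 0.2233]
orientation: [-0.0, 0.068, 0.998, 0.0]
wrist_force: [0.9, 0.7, -0.5]
finger_gap: 0.0048
grip_force: 0.0
```

```bash
python3 -c "
from m import *
c=cam('wrist');tip(c); p=c['pixels'].astype(int)
for n in('scene','wrist'): cam(n,n+'9')
hsv=cv2.cvtColor(c['pixels'],cv2.COLOR_RGB2HSV); m=((hsv[:,:,1]<45)&(hsv[:,:,2]>110))
for r in (175,200,250,300,340,350,360,366): 
  k=np.where(m[r,280:350])[0]; print(r,k.min()+280,k.max()+280,p[r,318].tolist())
print(env.get_state()['ft_torque'])"
```

```text
rows 172 403 201 N 0.0 gap 0.0049 [ 0.5972 -0.0464  0.2233] t 24.6
175 309 326 [255, 255, 255]
200 309 326 [255, 255, 255]
250 309 325 [255, 254, 255]
300 310 325 [255, 255, 255]
340 292 344 [255, 255, 255]
350 293 343 [255, 255, 255]
360 312 331 [255, 255, 255]
366 312 329 [255, 255, 255]
[-0.02369251  0.02041708  0.00357394]
```

The bar slipped out and now lies on the bench below the gripper. I'll locate it and retry.

```bash
python3 -c "
from m import *
for n in('scene','wrist','top'):
  for o in bars(cam(n)):
    if o[3]<25 and o[2]>60: print(n,o)
"
```

```text
scene (0.6463212890625, -0.05793518829345703, 193.38938903808594, 18.291040420532227, -10.685699462890625, array([265., 294.]))
scene (0.36694296264648435, 0.4382630920410156, 79.20423126220703, 21.80765724182129, -11.643150329589844, array([522., 269.]))
wrist (0.7238436889648437, -0.04253289794921875, 66.90306854248047, 15.76030445098877, -5.2111663818359375, array([335., 331.]))
wrist (0.7177169189453125, -0.08217509460449218, 65.6209716796875, 15.791434288024902, -10.674530029296875, array([300., 331.]))
wrist (0.660467041015625, -0.05391494369506836, 215.87669372558594, 16.86610221862793, -7.413246154785156, array([318., 270.]))
top (0.3530535888671875, 0.7615991821289062, 60.158817291259766, 8.277060508728027, -61.914106369018555, array([ 11., 301.]))
top (0.27678561401367185, -0.1721251220703125, 307.1692199707031, 4.1166300773620605, -9.693405151367188, array([405., 334.]))
top (0.34678302001953126, 0.14878970336914063, 306.2497253417969, 4.609889984130859, -13.988998413085938, array([269., 304.]))
top (0.51892822265625, -0.24105096435546874, 74.1971206665039, 14.428398132324219, 89.91184997558594, array([432., 231.]))
top (0.7350189208984375, -0.4326405029296875, 63.57252883911133, 11.53884220123291, 75.3214111328125, array([510., 143.]))
```

Call:
{"api": "move_arm", "payload": {"moves": [0,0.02,0.04,0,0.045,-0.02,0.05,0.07,0,0.045,-0.04,0.08,0.08,0,0.045,-0.06,0.11,0.08,0,0.045,-0.08,0.14,0.08,0,0.045,-0.1,0.17,0.08,0,0.045,-0.1,0.2,0.08,0,0.045,-0.1,0.2,0.08,0,0.045]}}

```text
clock: 25.57
tcp_pos: [0.4958, 0.1577, 0.304]
orientation: [0.0, 0.066, 0.998, 0.001]
wrist_force: [-0.4, 0.0, 1.7]
finger_gap: 0.045
grip_force: 0.0
```

```bash
python3 -c "
from m import *
np.set_printoptions(precision=4,suppress=True)
cs={n:cam(n,n+'10') for n in('scene','wrist','top')}
for n,c in cs.items():
  for o in bars(c):
    if o[3]<27 and o[2]>150: print(n,o)
  h=cv2.cvtColor(c['pixels'],cv2.COLOR_RGB2HSV); m=((abs(h[:,:,0].astype(int)-108)<10)&(h[:,:,1]>150)).astype(np.uint8)
  k=max(cv2.findContours(m,0,1)[0],key=cv2.contourArea); w=ray(c,k.reshape(-1,2),.022)[:,:2]
  print('level',n,cv2.minAreaRect((w*1000).astype(np.float32)))
"
```

```text
scene (0.64589306640625, -0.057830440521240235, 194.26986694335938, 18.338062286376953, -10.685691833496094, array([265., 294.]))
level scene ((765.066650390625, -11.702621459960938), (295.88818359375, 49.63016891479492), 87.23641204833984)
wrist (0.630326904296875, -0.05170230484008789, 161.37171936035156, 22.060688018798828, -10.834495544433594, array([173., 320.]))
level wrist ((762.4852294921875, 81.23196411132812), (114.37126922607422, 62.67898178100586), 87.22921752929688)
top (0.054873950958251955, 0.1953573455810547, 214.8975830078125, 9.444890022277832, 8.943269729614258, array([248., 432.]))
top (0.653261474609375, -0.0562161865234375, 206.06719970703125, 17.282323837280273, -8.131263732910156, array([355., 176.]))
level top ((760.648193359375, -13.511672973632812), (296.0643005371094, 48.93372344970703), 87.17292022705078)
```

The bar's far end now rests on the spirit level, because the scene and top lengths disagree (194 mm and 206 mm). I'll take it by its near end at (0.565,-0.043) and lift straight up.

Call:
{"api": "move_arm", "payload": {"moves": [0.014,-0.035,0,0,0.045,0.028,-0.07,0,0,0.045,0.042,-0.105,0,0,0.045,0.056,-0.14,0,0,0.045,0.069,-0.18,-0.02,0,0.045,0.07,-0.2,-0.06,0,0.045,0.07,-0.2,-0.1,0,0.045,0.07,-0.2,-0.14,0,0.045,0.07,-0.2,-0.18,0,0.045,0.07,-0.2,-0.2,0,0.045,0.07,-0.2,-0.2,0,0.045,0.07,-0.2,-0.2,0,0.045]}}

```text
clock: 26.72
tcp_pos: [0.5662, -0.0476, 0.1023]
orientation: [-0.002, 0.069, 0.998, 0.0]
wrist_force: [0.4, 0.5, 1.3]
finger_gap: 0.0452
grip_force: 0.0
```

```bash
python3 -c "
from m import *
np.set_printoptions(precision=4,suppress=True)
c=cam('wrist','w11');print(env.get_state()['tcp_pos'])
p=c['pixels'];hsv=cv2.cvtColor(p,cv2.COLOR_RGB2HSV); m=((hsv[:,:,1]<45)&(hsv[:,:,2]>150))
for r in range(150,460,20):
  k=np.where(m[r])[0]; k=k[(k>240)&(k<400)]; print(r,(k.min(),k.max(),len(k)) if len(k) else '')
t=env.get_state()['tcp_pos'];print(proj(c,[t[0],t[1],.016]),proj(c,[.551,-.041,.016]))
"
```

```text
[ 0.5678 -0.0477  0.1042]
150 
170 
190 
210 
230 
250 (np.int64(314), np.int64(338), 25)
270 (np.int64(314), np.int64(338), 25)
290 (np.int64(314), np.int64(338), 25)
310 (np.int64(246), np.int64(388), 49)
330 (np.int64(241), np.int64(396), 48)
350 (np.int64(241), np.int64(399), 37)
370 (np.int64(314), np.int64(337), 24)
390 (np.int64(314), np.int64(337), 24)
410 (np.int64(314), np.int64(336), 23)
430 (np.int64(314), np.int64(336), 23)
450 
[[316.3189 263.5624]] [[323.0271 237.5116]]
```

Call:
{"api": "move_arm", "payload": {"moves": [0,0.005,-0.04,0,0.045,0,0.005,-0.08,0,0.045,0,0.005,-0.09,0,0.045,0,0.005,-0.09,0,0.045,0,0.005,-0.09,0,0.005,0,0.005,-0.09,0,0.005,0,0.005,-0.09,0,0.005,0,0.005,-0.09,0,0.005,0,0.005,-0.09,0,0.005,0,0.005,-0.09,0,0.005], "newtons": 40}}

```text
clock: 27.6
tcp_pos: [0.5697, -0.042, 0.0163]
orientation: [0.003, 0.068, 0.998, -0.0]
wrist_force: [-0.0, -0.1, 7.0]
finger_gap: 0.0148
grip_force: 41.3
```

Call:
{"api": "move_arm", "payload": {"moves": [0,0,0.02,0,0.005,0,0,0.05,0,0.005,0,0,0.08,0,0.005,0,0,0.11,0,0.005,0,0,0.14,0,0.005,0,0,0.17,0,0.005,0,0,0.2,0,0.005,0,0,0.21,0,0.005,0,0,0.21,0,0.005,0,0,0.21,0,0.005]}}

```text
clock: 28.43
tcp_pos: [0.5673, -0.0414, 0.2234]
orientation: [0.001, 0.068, 0.998, -0.0]
wrist_force: [0.0, 0.8, -1.2]
finger_gap: 0.0145
grip_force: 40.2
```

```bash
cat >> m.py <<'E'
def held(c=None):
    c=c or cam('wrist'); hsv=cv2.cvtColor(c['pixels'],cv2.COLOR_RGB2HSV)
    m=((hsv[:,:,1]<45)&(hsv[:,:,2]>110))[:,312:324].sum(1)>6
    r=np.where(m)[0]; e=np.split(r,np.where(np.diff(r)>3)[0]+1)
    print('runs',[(int(a[0]),int(a[-1])) for a in e if len(a)], 'N %.1f'%env.get_state()['grip_force'], env.get_state()['ft_torque'].round(3))
E
python3 -c "
from m import *
tip();held()"
```

```text
rows 292 442 151 N 40.2 gap 0.0147 [ 0.5665 -0.0413  0.2221] t 28.5
runs [(292, 442)] N 40.2 [ 0.013  0.116 -0.023]
```

Call:
{"api": "move_arm", "payload": {"moves": [0,0,0,0,0.015,0,0,0,0,0.015,0,0,0,0,0.0154,0,0,0,0,0.0156,0,0,0,0,0.0157,0,0,0,0,0.0157,0,0,0,0,0.0157], "newtons": 20}}

```text
clock: 29.12
tcp_pos: [0.5675, -0.0415, 0.2234]
orientation: [0.0, 0.068, 0.998, 0.0]
wrist_force: [0.7, 0.3, -0.9]
finger_gap: 0.0157
grip_force: 7.9
```

```bash
python3 -c "
from m import *
held();held();held()"
```

```text
runs [(287, 292), (323, 333)] N 7.9 [ 0.005  0.057 -0.005]
runs [(249, 299), (330, 333)] N 7.8 [ 0.003  0.202 -0.011]
runs [(191, 307), (334, 336)] N 7.6 [ 0.006  0.144 -0.025]
```

Call:
{"api": "move_arm", "payload": {"moves": [0,0,0,0,0.0157,0,0,0,0,0.0157,0,0,0,0,0.0157,0,0,0,0,0.0157]}}

```text
clock: 29.6
tcp_pos: [0.5673, -0.0414, 0.2234]
orientation: [0.0, 0.068, 0.998, 0.0]
wrist_force: [-0.1, 0.1, -1.3]
finger_gap: 0.0159
grip_force: 7.6
```

```bash
python3 -c "
from m import *
held();held()"
```

```text
runs [(155, 310), (335, 336)] N 7.6 [ 0.038 -0.006  0.008]
runs [(154, 311), (335, 336)] N 7.5 [-0.007 -0.011 -0.03 ]
```

Call:
{"api": "move_arm", "payload": {"moves": [0,0,0,0,0.01575,0,0,0,0,0.01575,0,0,0,0,0.01575]}}

```text
clock: 29.95
tcp_pos: [0.5672, -0.0414, 0.2233]
orientation: [0.0, 0.068, 0.998, 0.0]
wrist_force: [-0.9, -0.9, -2.1]
finger_gap: 0.0157
grip_force: 6.3
```

```bash
python3 -c "
from m import *
held();held();held()"
```

```text
runs [(155, 310), (335, 336)] N 6.3 [-0.041 -0.048 -0.024]
runs [(155, 311), (335, 336)] N 6.3 [-0.055 -0.058 -0.039]
runs [(155, 310), (335, 336)] N 6.3 [-0.009 -0.046 -0.015]
```

Call:
{"api": "move_arm", "payload": {"moves": [0,0,0,0,0.0158,0,0,0,0,0.0158]}}

```text
clock: 30.27
tcp_pos: [0.5672, -0.0414, 0.2233]
orientation: [0.0, 0.068, 0.998, 0.0]
wrist_force: [0.1, -0.4, -1.0]
finger_gap: 0.0158
grip_force: 5.0
```

```bash
python3 -c "
from m import *
held();held();held()"
```

```text
runs [(157, 310), (335, 336)] N 5.0 [ 0.032 -0.079  0.023]
runs [(158, 310), (335, 336)] N 5.0 [ 0.015 -0.012  0.021]
runs [(160, 310), (334, 336)] N 5.0 [ 0.041 -0.053  0.01 ]
```

Call:
{"api": "move_arm", "payload": {"moves": [0,0,0,0,0.0158,0,0,0,0,0.0158]}}

```text
clock: 30.58
tcp_pos: [0.5672, -0.0414, 0.2233]
orientation: [0.0, 0.068, 0.998, 0.0]
wrist_force: [0.4, -0.1, -1.3]
finger_gap: 0.0157
grip_force: 5.0
```

```bash
python3 -c "
from m import *
held();held();held()"
```

```text
runs [(161, 309), (334, 336)] N 5.0 [ 0.008 -0.015  0.003]
runs [(162, 309), (334, 336)] N 5.0 [-0.035  0.021  0.028]
runs [(162, 309), (334, 336)] N 5.0 [ 0.048  0.004 -0.046]
```

Call:
{"api": "move_arm", "payload": {"moves": [0,0,0,0,0.01585,0,0,0,0,0.01585,0,0,0,0,0.01585,0,0,0,0,0.0156]}}

```text
clock: 31.07
tcp_pos: [0.5672, -0.0414, 0.2233]
orientation: [0.0, 0.068, 0.998, 0.0]
wrist_force: [-0.3, 0.4, -1.2]
finger_gap: 0.0156
grip_force: 7.0
```

```bash
python3 -c "
from m import *
held();held()"
```

```text
runs [(179, 307), (333, 335)] N 7.0 [ 0.022 -0.059 -0.01 ]
runs [(180, 307), (333, 335)] N 7.0 [-0.027 -0.025  0.071]
```

Call:
{"api": "move_arm", "payload": {"moves": [0,0,0,0,0.01585,0,0,0,0,0.01585,0,0,0,0,0.01585,0,0,0,0,0.0156]}}

```text
clock: 31.5
tcp_pos: [0.5672, -0.0414, 0.2233]
orientation: [-0.0, 0.068, 0.998, 0.0]
wrist_force: [-0.1, 0.9, -1.8]
finger_gap: 0.016
grip_force: 7.0
```

```bash
python3 -c "
from m import *
held();held()"
```

```text
runs [(181, 306), (333, 335)] N 7.0 [-0.018 -0.078  0.011]
runs [(181, 306), (333, 335)] N 7.0 [ 0.008 -0.06   0.02 ]
```

Call:
{"api": "move_arm", "payload": {"moves": [0,0,0,0,0.0158,0,0,0,0,0.01588,0,0,0,0,0.01588,0,0,0,0,0.0155]}}

```text
clock: 31.93
tcp_pos: [0.5672, -0.0414, 0.2233]
orientation: [0.0, 0.068, 0.998, 0.0]
wrist_force: [-0.3, -0.5, -1.9]
finger_gap: 0.0155
grip_force: 8.8
```

```bash
python3 -c "
from m import *
held();held()"
```

```text
runs [(182, 306), (333, 335)] N 8.8 [-0.007  0.026 -0.035]
runs [(182, 306), (333, 335)] N 8.8 [-0.056 -0.018  0.002]
```

Grip relaxation stalls about 10° off vertical. I'll touch the lower end to the bench and shift the top over it.

Call:
{"api": "move_arm", "payload": {"moves": [0,0,-0.02,0,0.0156,0,0,-0.035,0,0.0156,0,0,-0.042,0,0.0156,0,0,-0.043,0,0.0156,-0.01,0.001,-0.043,0,0.0156,-0.02,0.003,-0.043,0,0.0156,-0.032,0.004,-0.042,0,0.0156,-0.032,0.004,-0.042,0,0.0156]}}

```text
clock: 32.7
tcp_pos: [0.5336, -0.0371, 0.1821]
orientation: [-0.0, 0.068, 0.998, 0.0]
wrist_force: [0.3, 0.0, 2.3]
finger_gap: 0.0156
grip_force: 12.2
```

```bash
python3 -c "
from m import *
c=cam('wrist');held(c);t=env.get_state()['tcp_pos'];print(t,proj(c,t+np.array([[0,0,-.185]])))"
```

```text
runs [(213, 312), (343, 345)] N 12.2 [ 0.074  0.208 -0.012]
[ 0.53472793 -0.03732489  0.18208395] [[316.35929301 225.51054945]]
```

It's vertical now. I'll grip firmly, lift and carry it to the pot.

Call:
{"api": "move_arm", "payload": {"moves": [0,0,0,0,0.005,0,0,0,0,0.005,0,0,0.03,0,0.005,0,0,0.06,0,0.005,0,0,0.09,0,0.005,0,0,0.12,0,0.005,0,0,0.15,0,0.005,0,0,0.18,0,0.005,0,0,0.18,0,0.005], "newtons": 50}}

```text
clock: 33.5
tcp_pos: [0.5375, -0.0379, 0.3669]
orientation: [0.004, 0.068, 0.998, -0.001]
wrist_force: [0.2, -0.3, -0.5]
finger_gap: 0.0148
grip_force: 49.1
```

Call:
{"api": "move_arm", "payload": {"moves": [-0.007,0.038,0,0,0.005,-0.014,0.076,0,0,0.005,-0.021,0.114,0,0,0.005,-0.028,0.152,0,0,0.005,-0.035,0.19,0,0,0.005,-0.042,0.228,0,0,0.005,-0.049,0.266,0,0,0.005,-0.056,0.304,0,0,0.005,-0.063,0.342,0,0,0.005,-0.07,0.38,0,0,0.005,-0.075,0.4,0,0,0.005,-0.075,0.4,0,0,0.005]}}

```text
clock: 34.5
tcp_pos: [0.4591, 0.3669, 0.3591]
orientation: [-0.001, 0.066, 0.998, 0.0]
wrist_force: [0.2, -1.2, -1.8]
finger_gap: 0.015
grip_force: 49.2
```

Call:
{"api": "move_arm", "payload": {"moves": [-0.007,0.03,0,0,0.005,-0.007,0.043,0,0,0.005,-0.007,0.043,0,0,0.005,-0.007,0.043,0,0,0.005]}}

```text
clock: 34.83
tcp_pos: [0.4535, 0.4056, 0.3599]
orientation: [-0.001, 0.068, 0.998, -0.001]
wrist_force: [-0.3, 0.2, -2.1]
finger_gap: 0.0145
grip_force: 49.4
```

```bash
python3 -c "
from m import *
np.set_printoptions(precision=4,suppress=True)
c=cam('wrist');held(c);t=env.get_state()['tcp_pos'];print(t)
g=cv2.cvtColor(c['pixels'],cv2.COLOR_RGB2GRAY)
for th in (60,80,95):
 m=(g<th).astype(np.uint8)
 for k in cv2.findContours(m,cv2.RETR_LIST,cv2.CHAIN_APPROX_NONE)[0]:
  if 40<cv2.contourArea(k)<500:
    p=k.reshape(-1,2).mean(0); w=ray(c,p,.204)[0]
    if abs(w[0]-.44)<.06 and abs(w[1]-.38)<.06: print(th,p,cv2.contourArea(k),w)
h=cv2.resize(c['pixels'][80:280,200:440],None,fx=2.5,fy=2.5); s=cam('scene')
cv2.imwrite('pics/t12.png',h[:,:,::-1])
"
```

```text
runs [(149, 312), (343, 345)] N 49.4 [ 0.018 -0.006  0.009]
[0.4536 0.405  0.3603]
60 [350.3636 234.6061] 96.5 [0.4588 0.4331 0.204 ]
60 [350.619  234.5714] 124.0 [0.4588 0.4333 0.204 ]
80 [350.5238 234.5714] 128.0 [0.4588 0.4333 0.204 ]
80 [234.1795 226.2051] 123.5 [0.4387 0.339  0.204 ]
80 [234.1915 226.1915] 130.5 [0.4387 0.339  0.204 ]
80 [300.2955 201.9545] 154.0 [0.4261 0.396  0.204 ]
95 [350.5814 234.7442] 129.5 [0.4589 0.4333 0.204 ]
95 [234.0208 226.    ] 135.0 [0.4385 0.3389 0.204 ]
95 [300.383  201.7234] 158.5 [0.426  0.3961 0.204 ]
```

View pics/t12.png

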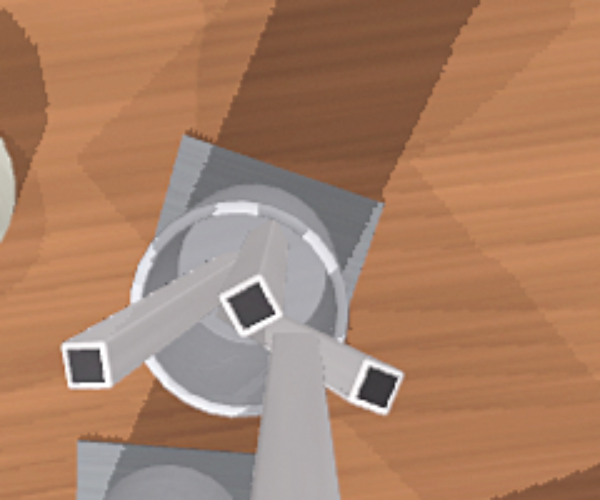

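The view shows the standing bar's top at (250,305) and bar 2's top at (86,365), with bar 1 now leaning at (378,385). The +x side of the pot, around (215,370), is free.

```bash
python3 -c "
from m import *
np.set_printoptions(precision=4,suppress=True)
c=cam('wrist'); f=lambda u,v:(200+u/2.5,80+v/2.5)
print('A base?',ray(c,[f(280,325)],.015),'B base?',ray(c,[f(235,262)],.015),'E base',ray(c,[f(263,235)],.015))
print('floor ctr/rim', ray(c,[f(253,262)],.005), ray(c,[f(240,307)],.125), 'rim pts',ray(c,[f(135,300),f(345,310),f(240,205),f(240,412)],.125))
print('cand px',(proj(c,[[.462,.378,.005],[.462,.378,.125],[.462,.378,.2],[.466,.372,.125]])-[200,80])*2.5)
"
```

```text
A base? [[0.4723 0.3953 0.015 ]] B base? [[0.4358 0.3766 0.015 ]] E base [[0.4241 0.3933 0.015 ]]
floor ctr/rim [[0.4384 0.3854 0.005 ]] [[0.4405 0.3849 0.125 ]] rim pts [[0.4317 0.3426 0.125 ]
 [0.4477 0.4275 0.125 ]
 [0.4001 0.3912 0.125 ]
 [0.4851 0.3779 0.125 ]]
cand px [[246.1649 307.1285]
 [231.7123 359.6544]
 [217.2885 412.0754]
 [219.1284 370.7316]]
```

Call:
{"api": "move_arm", "payload": {"moves": [0.008,-0.03,0,0,0.005,0.008,-0.041,0,0,0.005,0.008,-0.041,0,0,0.005,0.008,-0.041,-0.03,0,0.005,0.008,-0.041,-0.06,0,0.005,0.008,-0.041,-0.08,0,0.005,0.008,-0.041,-0.1,0,0.005,0.008,-0.041,-0.12,0,0.005,0.008,-0.041,-0.135,0,0.005,0.008,-0.041,-0.135,0,0.005]}}

```text
clock: 35.82
tcp_pos: [0.4598, 0.3634, 0.2231]
orientation: [-0.002, 0.069, 0.998, -0.001]
wrist_force: [-0.5, -1.0, -1.4]
finger_gap: 0.015
grip_force: 49.5
```

Call:
{"api": "move_arm", "payload": {"moves": [0,0,-0.01,0,0.005,0,0,-0.02,0,0.005,0,0,-0.02,0,0.005]}}

```text
clock: 36.07
tcp_pos: [0.461, 0.3639, 0.2052]
orientation: [-0.0, 0.069, 0.998, -0.001]
wrist_force: [0.0, -1.5, -2.4]
finger_gap: 0.0147
grip_force: 49.4
```

```bash
python3 -c "
from m import *
np.set_printoptions(precision=4,suppress=True)
s=env.get_state();print(s['tcp_pos'],s['wrist_force'],s['ft_torque'],s['grip_force'])
c=cam('wrist');held(c)
t=cam('top');p=t['pixels']; cv2.imwrite('pics/t13.png',p[:,:,::-1])
"
```

```text
[0.461  0.3639 0.2052] [ 0.0312 -1.5263 -2.3823] [-0.4754 -0.0995  0.0273] 49.35683727264404
runs [(125, 312), (343, 441)] N 49.4 [-0.333 -0.045 -0.021]
```

Call:
{"api": "move_arm", "payload": {"moves": [0,0,-0.006,0,0.005,0,0,-0.006,0,0.005,0,0,-0.006,0,0.024,0,0,-0.006,0,0.024,0,0,-0.006,0,0.024,0,0,0.03,0,0.024,0,0,0.06,0,0.024,0,0,0.1,0,0.024,0,0,0.14,0,0.03,0,0,0.14,0,0.03]}}

```text
clock: 37.0
tcp_pos: [0.4631, 0.366, 0.3557]
orientation: [0.006, 0.068, 0.998, 0.004]
wrist_force: [0.2, 0.1, 0.2]
finger_gap: 0.03
grip_force: 0.0
```

```bash
python3 -c "
from m import *
np.set_printoptions(precision=4,suppress=True)
s=env.get_state();print(s['tcp_pos'],s['wrist_force'],s['grip_force'])
c=cam('wrist')
g=cv2.cvtColor(c['pixels'],cv2.COLOR_RGB2GRAY)
for th in (60,90):
 m=(g<th).astype(np.uint8)
 for k in cv2.findContours(m,cv2.RETR_LIST,cv2.CHAIN_APPROX_NONE)[0]:
  if 60<cv2.contourArea(k)<500:
    p=k.reshape(-1,2).mean(0); w=ray(c,p,.204)[0]
    if abs(w[0]-.44)<.08 and abs(w[1]-.38)<.08: print(th,p,cv2.contourArea(k),w)
cam('scene','scene13')
t=cam('top')
for n,k in (('top',t),):
  h=cv2.cvtColor(k['pixels'],cv2.COLOR_RGB2HSV); m=((abs(h[:,:,0].astype(int)-108)<10)&(h[:,:,1]>150)).astype(np.uint8)
  o=cv2.imread('pics/top0.png'); h0=cv2.cvtColor(o,cv2.COLOR_BGR2HSV); m0=((abs(h0[:,:,0].astype(int)-108)<10)&(h0[:,:,1]>150)).astype(np.uint8)
  for q in (m,m0): print('level',cv2.minAreaRect((ray(k,max(cv2.findContours(q,0,1)[0],key=cv2.contourArea).reshape(-1,2),.022)[:,:2]*1000).astype(np.float32)))
"
```

```text
[0.4631 0.366  0.3557] [0.1761 0.0995 0.2319] 0.0
60 [394.9737 206.8947] 110.0 [0.4513 0.4326 0.204 ]
60 [395.234  206.8511] 132.5 [0.4513 0.4328 0.204 ]
90 [308.2857 226.8776] 151.5 [0.458  0.3615 0.204 ]
90 [276.4792 210.8958] 143.0 [0.4414 0.3382 0.204 ]
90 [395.102  207.0612] 140.5 [0.4514 0.4327 0.204 ]
90 [346.5417 181.8333] 173.0 [0.4262 0.3964 0.204 ]
level ((760.9588623046875, -13.592514038085938), (295.7852478027344, 48.74895095825195), 86.97811126708984)
level ((760.7626342773438, -13.750686645507812), (294.57110595703125, 48.28474044799805), 87.17266845703125)
```

All four bar tops show in the pot and the spirit level has not moved. Now I'll turn the gripper and go to the rack.

Call:
{"api": "move_arm", "payload": {"moves": [0.006,-0.038,0,-0.12,0.03,0.012,-0.076,0,-0.24,0.03,0.018,-0.114,0,-0.36,0.03,0.024,-0.152,0,-0.48,0.03,0.03,-0.19,0,-0.6,0.03,0.036,-0.228,0,-0.72,0.03,0.042,-0.266,0,-0.84,0.03,0.048,-0.304,0,-0.96,0.03,0.054,-0.342,0,-1.08,0.03,0.06,-0.38,0,-1.2,0.03,0.065,-0.4,0,-1.3,0.03,0.065,-0.4,0,-1.3,0.03]}}

```text
clock: 38.15
tcp_pos: [0.5263, -0.0393, 0.3438]
orientation: [-0.001, 0.662, 0.75, -0.001]
wrist_force: [0.2, 1.0, 0.3]
finger_gap: 0.03
grip_force: 0.0
```

Call:
{"api": "move_arm", "payload": {"moves": [0.008,-0.035,0,-0.12,0.03,0.015,-0.07,-0.01,-0.15,0.03,0.02,-0.105,-0.03,-0.15,0.03,0.028,-0.14,-0.06,-0.15,0.03,0.035,-0.18,-0.08,-0.15,0.03,0.035,-0.18,-0.08,-0.15,0.03,0.035,-0.18,-0.08,-0.15,0.03]}}

```text
clock: 38.73
tcp_pos: [0.5598, -0.2164, 0.262]
orientation: [-0.003, 0.713, 0.701, -0.001]
wrist_force: [0.0, 0.6, -0.0]
finger_gap: 0.0298
grip_force: 0.0
```

```bash
cat > pl.py <<'E'
from m import *
np.set_printoptions(precision=4,suppress=True)
def plates(c,z=.12):
    hsv=cv2.cvtColor(c['pixels'],cv2.COLOR_RGB2HSV)
    m=((hsv[:,:,1]<40)&(hsv[:,:,2]>235)).astype(np.uint8)
    for k in cv2.findContours(m,0,1)[0]:
        if cv2.contourArea(k)<80: continue
        w=ray(c,k.reshape(-1,2),z)[:,:2]; r=cv2.minAreaRect((w*1000).astype(np.float32))
        if max(r[1])<90 and max(r[1])>40: print(k.reshape(-1,2).mean(0).round(),r)
def crate(c):
    hsv=cv2.cvtColor(c['pixels'],cv2.COLOR_RGB2HSV)
    m=((abs(hsv[:,:,0].astype(int)-20)<8)&(hsv[:,:,1]<150)&(hsv[:,:,2]>185)).astype(np.uint8)
    m=cv2.morphologyEx(m,cv2.MORPH_CLOSE,np.ones((3,3)))
    for k in cv2.findContours(m,0,1)[0]:
        if cv2.contourArea(k)<800: continue
        w=ray(c,k.reshape(-1,2),.05)[:,:2]; r=cv2.minAreaRect((w*1000).astype(np.float32))
        print('wood',k.reshape(-1,2).mean(0).round(),r)
E
python3 -c "
from pl import *
s=env.get_state();print(s['tcp_pos'],s['orientation'])
for n in ('wrist','top','scene'):
  c=cam(n,n+'14');print(n);plates(c);crate(c)
"
```

```text
[ 0.5598 -0.2164  0.262 ] [-0.0034  0.7135  0.7007 -0.0009]
wrist
[255. 240.] ((510.0979919433594, -216.29104614257812), (7.944408416748047, 65.5547866821289), 0.44618138670921326)
[325. 237.] ((565.5478515625, -215.5362548828125), (7.556604385375977, 65.25215911865234), 0.41736075282096863)
[395. 236.] ((621.1192016601562, -215.252197265625), (8.016161918640137, 65.78730010986328), 0.5243195295333862)
wood [308. 381.] ((543.1427001953125, -397.42608642578125), (105.39453887939453, 87.56394958496094), 86.04991149902344)
wood [253. 212.] ((493.28082275390625, -213.0931396484375), (84.57817840576172, 48.421016693115234), 89.01006317138672)
wood [135. 189.] ((385.2380065917969, -183.2789764404297), (154.3798065185547, 25.254636764526367), 1.2039051055908203)
wood [311. 237.] ((547.5285034179688, -221.46665954589844), (156.9443359375, 101.5589828491211), 1.4095675945281982)
wood [387. 202.] ((625.5326538085938, -208.51722717285156), (72.64662170410156, 77.47535705566406), 0.8234884142875671)
top
[132. 433.] ((84.8482437133789, 417.6809997558594), (55.34232711791992, 42.11153030395508), 5
[... 1890 characters left out ...]
d [238. 202.] ((443.84759521484375, -217.4180450439453), (122.22673034667969, 282.4376220703125), 82.14080810546875)
wood [548. 156.] ((24.469078063964844, 426.98785400390625), (76.83702087402344, 273.3743896484375), 79.0367660522461)
wood [384. 112.] ((41.531715393066406, -4.009941101074219), (188.057373046875, 226.892822265625), 85.71800231933594)
wood [571.  42.] ((-488.524658203125, 412.9414367675781), (516.0684814453125, 445.3526611328125), 10.82845401763916)
wood [357.  26.] ((-316.515380859375, -213.54061889648438), (529.9403076171875, 330.7046203613281), 69.43785095214844)
wood [66. 52.] ((178.7179718017578, -952.4239501953125), (410.62066650390625, 648.130859375), 72.75634002685547)
```

The wrist view measures the plates at x 0.510, 0.566 and 0.621, y about -0.216, with yaw about 0.5°. I'll take the farthest one first.

Call:
{"api": "move_arm", "payload": {"moves": [0.03,0.001,0,0.025,0.03,0.06,0.001,0,0.025,0.03,0.06,0.001,0,0.025,0.03,0.06,0.001,-0.04,0.025,0.03,0.06,0.001,-0.08,0.025,0.03,0.06,0.001,-0.12,0.025,0.03,0.06,0.001,-0.15,0.025,0.03,0.06,0.001,-0.162,0.025,0.03,0.06,0.001,-0.162,0.025,0.03,0.06,0.001,-0.162,0.025,0.03]}}

```text
clock: 39.72
tcp_pos: [0.6212, -0.2129, 0.1052]
orientation: [-0.0, 0.703, 0.711, 0.0]
wrist_force: [0.4, 0.2, 0.8]
finger_gap: 0.03
grip_force: 0.0
```

Call:
{"api": "move_arm", "payload": {"moves": [0,0,0,0,0.002,0,0,0,0,0.002,0,0,0,0,0.002,0,0,0,0,0.002,0,0,0,0,0.002], "newtons": 40}}

```text
clock: 40.13
tcp_pos: [0.6217, -0.2147, 0.1073]
orientation: [0.001, 0.704, 0.71, 0.0]
wrist_force: [-3.2, 2.7, 5.8]
finger_gap: 0.0071
grip_force: 39.5
```

Call:
{"api": "move_arm", "payload": {"moves": [0,0,0.015,0,0.002,0,0,0.03,0,0.002,0,0,0.05,0,0.002,0,0,0.07,0,0.002,0,0,0.1,0,0.002,0,0,0.13,0,0.002,0,0,0.13,0,0.002]}}

```text
clock: 40.72
tcp_pos: [0.624, -0.2157, 0.243]
orientation: [0.006, 0.704, 0.71, 0.002]
wrist_force: [0.8, -0.6, 0.3]
finger_gap: 0.0074
grip_force: 39.4
```

Call:
{"api": "move_arm", "payload": {"moves": [-0.012,-0.035,0,-0.02,0.002,-0.024,-0.07,0,-0.04,0.002,-0.036,-0.105,0,-0.06,0.002,-0.05,-0.14,0,-0.075,0.002,-0.064,-0.182,0,-0.075,0.002,-0.064,-0.182,0,-0.075,0.002,-0.064,-0.182,0,-0.075,0.002,-0.064,-0.182,0,-0.075,0.002]}}

```text
clock: 41.38
tcp_pos: [0.557, -0.3968, 0.2347]
orientation: [0.0, 0.73, 0.683, 0.0]
wrist_force: [0.8, -0.1, -1.9]
finger_gap: 0.0071
grip_force: 39.2
```

```bash
python3 -c "
from pl import *
s=env.get_state();print(s['tcp_pos'],s['orientation'],s['grip_force'])
c=cam('wrist','w15'); cam('top','top15')
hsv=cv2.cvtColor(c['pixels'],cv2.COLOR_RGB2HSV)
# project predicted crate: rim corners & bay centres, and test brightness along crate x axis line at y offset
C=np.array([.509,-.396]);a=np.deg2rad(-3.9);u=np.array([np.cos(a),np.sin(a)]);v=np.array([-u[1],u[0]])
for oy in (-.033,.033,.037):
  xs=np.arange(-.085,.086,.005); P=np.array([[*(C+x*u+oy*v),.048] for x in xs]); q=proj(c,P)
  print(oy,[(round(x*1000),int(hsv[int(b),int(a_),2])) for x,(a_,b) in zip(xs,q) if 0<=b<480 and 0<=a_<640])
print(proj(c,[[*(C+x*u+y*v),.05] for x in(-.075,.075) for y in (-.052,.052)]))
"
```

```text
[ 0.557  -0.3968  0.2347] [0.0002 0.7305 0.683  0.0003] 39.179370403289795
-0.033 [(-85, 144), (-80, 148), (-75, 134), (-70, 250), (-65, 252), (-60, 218), (-55, 143), (-50, 145), (-45, 145), (-40, 146), (-35, 145), (-30, 243), (-25, 241), (-20, 241), (-15, 241), (-10, 125), (-5, 152), (0, 152), (5, 152), (10, 152), (15, 152), (20, 243), (25, 241), (30, 241), (35, 241), (40, 139), (45, 138), (50, 138), (55, 140), (60, 154), (65, 153), (70, 254), (75, 250), (80, 138), (85, 142)]
0.033 [(-85, 110), (-80, 103), (-75, 100), (-70, 254), (-65, 203), (-60, 125), (-55, 206), (-50, 166), (-45, 184), (-40, 184), (-35, 203), (-30, 241), (-25, 241), (-20, 240), (-15, 240), (-10, 186), (-5, 181), (0, 184), (5, 185), (10, 202), (15, 203), (20, 242), (25, 240), (30, 241), (35, 241), (40, 183), (45, 186), (50, 185), (55, 203), (60, 204), (65, 210), (70, 252), (75, 239), (80, 132), (85, 135)]
0.037 [(-85, 107), (-80, 102), (-75, 103), (-70, 202), (-65, 204), (-60, 128), (-55, 123), (-50, 184), (-45, 183), (-40, 183), (-35, 202), (-30, 241), (-25, 241), (-20, 240), (-15, 240), (-10, 180), (-5, 183), (0, 184), (5, 184), (10, 202), (15, 203), (20, 241), (25, 241), (30, 241), (35, 241), (40, 182), (45, 184), (50, 185), (55, 205), (60, 204), (65, 207), (70, 253), (75, 241), (80, 129), (85, 134)]
[[187.2623 282.0031]
 [174.0472 170.5186]
 [344.9137 282.0691]
 [347.8389 170.6956]]
```

Call:
{"api": "move_arm", "payload": {"moves": [0.004,-0.002,0,0,0.002,0.004,-0.002,-0.04,0,0.002,0.004,-0.002,-0.07,0,0.002,0.004,-0.002,-0.1,0,0.002,0.004,-0.002,-0.118,0,0.002,0.004,-0.002,-0.126,0,0.002,0.004,-0.002,-0.126,0,0.002,0.004,-0.002,-0.126,0,0.002]}}

```text
clock: 42.15
tcp_pos: [0.5622, -0.3978, 0.109]
orientation: [0.0, 0.73, 0.684, 0.0]
wrist_force: [-0.4, 0.1, -1.1]
finger_gap: 0.0072
grip_force: 39.4
```

```bash
python3 -c "
from workcell import env
s=env.get_state();print(s['tcp_pos'],s['wrist_force'],s['grip_force'])"
```

```text
[ 0.56218748 -0.39780924  0.10903806] [-0.40403538  0.0599978  -1.14505495] 39.44334805011749
```

Call:
{"api": "move_arm", "payload": {"moves": [0,0,-0.002,0,0.002,0,0,-0.004,0,0.002,0,0,-0.004,0,0.002]}}

```text
clock: 42.4
tcp_pos: [0.5618, -0.3988, 0.1052]
orientation: [0.001, 0.73, 0.683, 0.0]
wrist_force: [0.5, 0.5, 0.5]
finger_gap: 0.0071
grip_force: 39.9
```

Call:
{"api": "move_arm", "payload": {"moves": [0,0,0,0,0.012,0,0,0,0,0.016,0,0,0,0,0.03,0,0,0,0,0.03,0,0,0,0,0.03,0,0,0.03,0,0.03,0,0,0.07,0,0.03,0,0,0.11,0,0.03,0,0,0.14,0,0.03,0,0,0.14,0,0.03,0,0,0.14,0,0.03]}}

```text
clock: 43.32
tcp_pos: [0.5623, -0.3994, 0.2474]
orientation: [0.003, 0.73, 0.683, 0.0]
wrist_force: [1.0, -0.5, -0.1]
finger_gap: 0.0297
grip_force: 0.0
```

```bash
python3 -c "
from pl import *
s=env.get_state();print(s['tcp_pos'],s['wrist_force'],s['grip_force'])
plates(cam('wrist'),.118); print('top');plates(cam('top'),.12)"
```

```text
[ 0.5623 -0.3994  0.2474] [ 0.9914 -0.505  -0.1419] 0.0
[630. 278.] ((802.5557861328125, -444.865966796875), (24.150983810424805, 57.980224609375), 11.73849105834961)
[316. 242.] ((562.068359375, -399.3935546875), (65.13373565673828, 7.099761962890625), 86.09922790527344)
top
[300. 472.] ((6.402003765106201, 66.49514770507812), (28.858177185058594, 69.84626007080078), 10.986478805541992)
[375. 463.] ((24.728750228881836, -85.80130004882812), (20.710058212280273, 61.80173873901367), 89.35781860351562)
[132. 433.] ((83.86045837402344, 418.2937316894531), (54.62717056274414, 46.355262756347656), 73.00084686279297)
```

Plate 3 stands upright at (0.562,-0.399). Next is the middle plate.

Call:
{"api": "move_arm", "payload": {"moves": [0.001,0.035,0,0.04,0.03,0.002,0.07,0,0.077,0.03,0.003,0.105,0,0.077,0.03,0.003,0.14,0,0.077,0.03,0.003,0.175,0,0.077,0.03,0.003,0.184,0,0.077,0.03,0.003,0.184,0,0.077,0.03,0.003,0.184,-0.04,0.077,0.03,0.003,0.184,-0.08,0.077,0.03,0.003,0.184,-0.12,0.077,0.03,0.003,0.184,-0.141,0.077,0.03,0.003,0.184,-0.141,0.077,0.03]}}

```text
clock: 44.42
tcp_pos: [0.5597, -0.2137, 0.0961]
orientation: [-0.006, 0.704, 0.71, -0.002]
wrist_force: [-0.2, -0.6, 0.1]
finger_gap: 0.0301
grip_force: 0.0
```

Call:
{"api": "move_arm", "payload": {"moves": [0,0,0,0,0.03,0,0,0,0,0.002,0,0,0,0,0.002,0,0,0,0,0.002,0,0,0,0,0.002,0,0,0,0,0.002]}}

```text
clock: 44.92
tcp_pos: [0.5656, -0.2155, 0.1055]
orientation: [0.002, 0.703, 0.711, 0.0]
wrist_force: [-0.1, -1.4, 6.2]
finger_gap: 0.0073
grip_force: 42.5
```

Call:
{"api": "move_arm", "payload": {"moves": [0,0,0.015,0,0.002,0,0,0.03,0,0.002,0,0,0.05,0,0.002,0,0,0.07,0,0.002,0,0,0.1,0,0.002,0,0,0.13,0,0.002,0,0,0.13,0,0.002]}}

```text
clock: 45.5
tcp_pos: [0.5665, -0.2154, 0.2401]
orientation: [0.005, 0.703, 0.711, 0.002]
wrist_force: [1.1, -0.2, -0.4]
finger_gap: 0.0069
grip_force: 41.4
```

Call:
{"api": "move_arm", "payload": {"moves": [-0.01,-0.035,0,-0.02,0.002,-0.02,-0.07,0,-0.04,0.002,-0.03,-0.105,0,-0.06,0.002,-0.042,-0.14,0,-0.077,0.002,-0.054,-0.181,0,-0.077,0.002,-0.054,-0.181,0,-0.077,0.002,-0.054,-0.181,0,-0.077,0.002,-0.054,-0.181,0,-0.077,0.002,-0.054,-0.181,0,-0.077,0.002]}}

```text
clock: 46.25
tcp_pos: [0.5104, -0.3942, 0.2331]
orientation: [-0.0, 0.73, 0.684, 0.0]
wrist_force: [0.1, 0.8, -2.0]
finger_gap: 0.0071
grip_force: 41.3
```

Call:
{"api": "move_arm", "payload": {"moves": [0,0,-0.03,0,0.002,0,0,-0.06,0,0.002,0,0,-0.09,0,0.002,0,0,-0.118,0,0.002,0,0,-0.126,0,0.002,0,0,-0.126,0,0.002,0,0,-0.126,0,0.002]}}

```text
clock: 46.83
tcp_pos: [0.5109, -0.3943, 0.1079]
orientation: [0.0, 0.729, 0.684, 0.0]
wrist_force: [0.7, -1.0, -1.7]
finger_gap: 0.0068
grip_force: 41.5
```

```bash
python3 -c "
from workcell import env
s=env.get_state();print(s['tcp_pos'],s['wrist_force'],s['grip_force'])"
```

```text
[ 0.51087017 -0.39433063  0.10794936] [ 0.65468205 -0.96285965 -1.70666958] 41.548930406570435
```

Call:
{"api": "move_arm", "payload": {"moves": [0,0,-0.002,0,0.002,0,0,-0.004,0,0.002,0,0,-0.004,0,0.002]}}

```text
clock: 47.08
tcp_pos: [0.5106, -0.3955, 0.1039]
orientation: [0.001, 0.73, 0.684, 0.0]
wrist_force: [0.2, -0.5, -1.8]
finger_gap: 0.0069
grip_force: 41.5
```

Call:
{"api": "move_arm", "payload": {"moves": [0,0,0,0,0.012,0,0,0,0,0.016,0,0,0,0,0.03,0,0,0,0,0.03,0,0,0,0,0.03,0,0,0.03,0,0.03,0,0,0.07,0,0.03,0,0,0.11,0,0.03,0,0,0.14,0,0.03,0,0,0.14,0,0.03,0,0,0.14,0,0.03]}}

```text
clock: 48.0
tcp_pos: [0.5112, -0.3965, 0.2462]
orientation: [0.003, 0.73, 0.683, 0.0]
wrist_force: [0.1, 0.4, -0.7]
finger_gap: 0.0301
grip_force: 0.0
```

```bash
python3 -c "
from pl import *
s=env.get_state();print(s['tcp_pos'],s['wrist_force'],s['grip_force'])
plates(cam('wrist'),.118)"
```

```text
[ 0.5112 -0.3965  0.2462] [ 0.0507  0.434  -0.6651] 0.0
[384. 242.] ((563.3331909179688, -399.67498779296875), (64.93043518066406, 9.631769180297852), 86.04161834716797)
[315. 241.] ((510.85638427734375, -394.9884338378906), (65.47209930419922, 7.2970781326293945), 86.34812927246094)
```

Two plates stand in the crate. Last plate is at (0.510,-0.216).

Call:
{"api": "move_arm", "payload": {"moves": [0,0.035,0,0.04,0.03,0,0.07,0,0.077,0.03,0,0.105,0,0.077,0.03,0,0.14,0,0.077,0.03,-0.001,0.175,0,0.077,0.03,-0.001,0.18,0,0.077,0.03,-0.001,0.18,0,0.077,0.03,-0.001,0.18,-0.04,0.077,0.03,-0.001,0.18,-0.08,0.077,0.03,-0.001,0.18,-0.12,0.077,0.03,-0.001,0.18,-0.14,0.077,0.03,-0.001,0.18,-0.14,0.077,0.03]}}

```text
clock: 49.05
tcp_pos: [0.505, -0.2144, 0.0968]
orientation: [-0.005, 0.704, 0.71, -0.002]
wrist_force: [-0.9, -0.1, -0.7]
finger_gap: 0.0303
grip_force: 0.0
```

Call:
{"api": "move_arm", "payload": {"moves": [0,0,0,0,0.03,0,0,0,0,0.002,0,0,0,0,0.002,0,0,0,0,0.002,0,0,0,0,0.002,0,0,0,0,0.002]}}

```text
clock: 49.55
tcp_pos: [0.5105, -0.2165, 0.1053]
orientation: [0.002, 0.703, 0.711, 0.0]
wrist_force: [-0.1, -2.0, 6.3]
finger_gap: 0.0069
grip_force: 42.4
```

Call:
{"api": "move_arm", "payload": {"moves": [0,0,0.015,0,0.002,0,0,0.03,0,0.002,0,0,0.05,0,0.002,0,0,0.07,0,0.002,0,0,0.1,0,0.002,0,0,0.13,0,0.002,0,0,0.13,0,0.002]}}

```text
clock: 50.13
tcp_pos: [0.5115, -0.2165, 0.2397]
orientation: [0.005, 0.703, 0.711, 0.001]
wrist_force: [0.7, -0.8, -0.6]
finger_gap: 0.0075
grip_force: 41.3
```

Call:
{"api": "move_arm", "payload": {"moves": [-0.01,-0.035,0,-0.02,0.002,-0.02,-0.07,0,-0.04,0.002,-0.03,-0.105,0,-0.06,0.002,-0.04,-0.14,0,-0.077,0.002,-0.049,-0.176,0,-0.077,0.002,-0.049,-0.176,0,-0.077,0.002,-0.049,-0.176,0,-0.077,0.002,-0.049,-0.176,0,-0.077,0.002,-0.049,-0.176,0,-0.077,0.002]}}

```text
clock: 50.88
tcp_pos: [0.4603, -0.3902, 0.233]
orientation: [-0.001, 0.73, 0.684, 0.0]
wrist_force: [-0.4, -0.3, -0.9]
finger_gap: 0.0075
grip_force: 41.3
```

Call:
{"api": "move_arm", "payload": {"moves": [0,0,-0.03,0,0.002,0,0,-0.06,0,0.002,0,0,-0.09,0,0.002,0,0,-0.118,0,0.002,0,0,-0.126,0,0.002,0,0,-0.126,0,0.002,0,0,-0.126,0,0.002]}}

```text
clock: 51.47
tcp_pos: [0.4608, -0.3905, 0.108]
orientation: [0.0, 0.729, 0.684, -0.0]
wrist_force: [1.3, 0.3, -1.0]
finger_gap: 0.0071
grip_force: 41.2
```

```bash
python3 -c "
from workcell import env
s=env.get_state();print(s['tcp_pos'],s['wrist_force'],s['grip_force'])"
```

```text
[ 0.46078125 -0.39053199  0.10797826] [ 1.31018407  0.29652878 -0.96693304] 41.22814357280731
```

Call:
{"api": "move_arm", "payload": {"moves": [0,0,-0.002,0,0.002,0,0,-0.004,0,0.002,0,0,-0.004,0,0.002]}}

```text
clock: 51.72
tcp_pos: [0.4606, -0.3916, 0.1039]
orientation: [0.001, 0.73, 0.683, 0.0]
wrist_force: [-0.2, 0.4, -1.5]
finger_gap: 0.0071
grip_force: 41.2
```

Call:
{"api": "move_arm", "payload": {"moves": [0,0,0,0,0.012,0,0,0,0,0.016,0,0,0,0,0.03,0,0,0,0,0.03,0,0,0,0,0.03,0,0,0.03,0,0.03,0,0,0.07,0,0.03,0,0,0.11,0,0.03,0,0,0.14,0,0.03,0,0,0.14,0,0.03,0,0,0.14,0,0.03]}}

```text
clock: 52.63
tcp_pos: [0.4612, -0.3925, 0.246]
orientation: [0.003, 0.73, 0.683, -0.0]
wrist_force: [0.2, -0.1, -1.2]
finger_gap: 0.03
grip_force: 0.0
```

Call:
{"api": "move_arm", "payload": {"moves": [0,0.035,0.02,0,0.03,0,0.07,0.04,0,0.03,0,0.105,0.05,0,0.03,0,0.14,0.05,0,0.03,0,0.175,0.05,0,0.03,0,0.2,0.05,0,0.03,0,0.2,0.05,0,0.03,0,0.2,0.05,0,0.03]}}

```text
clock: 53.3
tcp_pos: [0.4598, -0.19, 0.2923]
orientation: [-0.001, 0.729, 0.684, -0.0]
wrist_force: [0.3, -0.7, 1.1]
finger_gap: 0.03
grip_force: 0.0
```

```bash
python3 -c "
from pl import *
s=env.get_state();print(s['tcp_pos'],s['clock'])
plates(cam('wrist'),.118);print('scene');s=cam('scene');plates(s,.118);t=cam('top')
P=t['pixels'];S=s['pixels']
cv2.imwrite('pics/fin.png',np.hstack([cv2.resize(P[90:370,120:560],(440,280)),cv2.resize(S[120:400,100:460],(360,280))])[:,:,::-1])
cv2.imwrite('pics/fin.png',np.vstack([cv2.resize(P[100:340,120:560],(640,300)),cv2.resize(np.hstack([S[120:380,110:290],S[180:380,380:560].repeat(1,0) if 0 else S[130:390,380:560]]),(640,300))])[:,:,::-1])
"
```

```text
[ 0.4598 -0.19    0.2923] 53.3
[331. 415.] ((461.150146484375, -392.0777282714844), (64.59272766113281, 7.466335773468018), 86.83638000488281)
scene
```

View pics/fin.png

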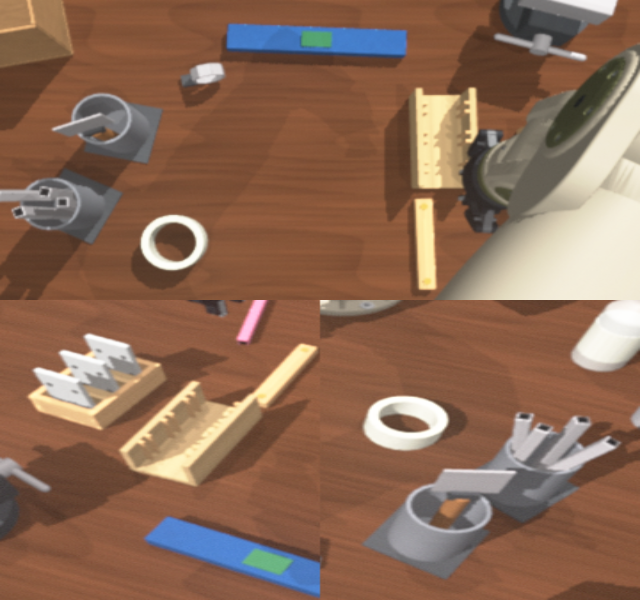

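All three plates stand in the crate, the rack is empty, and the bars and scraper are in their pots. One bar leans noticeably, so I'll check how much.

```bash
python3 -c "
from pl import *
B={}
for n in ('top','scene'):
  c=cam(n); g=cv2.cvtColor(c['pixels'],cv2.COLOR_RGB2GRAY); B[n]=[c,{}]
  for th in (50,70,90):
    m=(g<th).astype(np.uint8)
    for k in cv2.findContours(m,cv2.RETR_LIST,cv2.CHAIN_APPROX_NONE)[0]:
      if 8<cv2.contourArea(k)<120:
        p=k.reshape(-1,2).mean(0); w=ray(c,p,.2)[0]
        if abs(w[0]-.44)<.1 and abs(w[1]-.38)<.12: B[n][1][tuple((p/4).round())]=p
(a,A),(b,S)=B['top'],B['scene']
Pm=lambda c:c['K']@np.c_[c['R'],c['t']]
for p in A.values():
  for q in S.values():
    X=cv2.triangulatePoints(Pm(a),Pm(b),p.reshape(2,1),q.reshape(2,1)); X=(X[:3]/X[3]).ravel()
    e=np.abs(proj(a,X)-p).max()+np.abs(proj(b,X)-q).max()
    if e<3 and .15<X[2]<.25: print(p,q,X,round(e,2))
"
python3 -c "
from pl import *
for n in ('top','scene'):
  c=cam(n); hsv=cv2.cvtColor(c['pixels'],cv2.COLOR_RGB2HSV).astype(int); g=hsv[:,:,2]
  bh=cv2.morphologyEx(g.astype(np.uint8),cv2.MORPH_BLACKHAT,np.ones((9,9)))
  m=((bh>60)&(hsv[:,:,1]<110)).astype(np.uint8)
  k,l,st,ce=cv2.connectedComponentsWithStats(m)
  for i in range(1,k):
    w=ray(c,ce[i],.195)[0]
    if st[i,4]>3 and abs(w[0]-.44)<.1 and abs(w[1]-.39)<.13: print(n,ce[i],st[i,4],w, 'z.18',ray(c,ce[i],.175)[0][:2])
"
```

```text
top [144.2941 249.7059] 17 [0.4635 0.3756 0.195 ] z.18 [0.4648 0.3838]
top [150.3077 253.0385] 26 [0.4569 0.3633 0.195 ] z.18 [0.458  0.3712]
top [115.3333 256.    ] 18 [0.451  0.4331 0.195 ] z.18 [0.452  0.4426]
top [170.5 257. ] 8 [0.4489 0.3227 0.195 ] z.18 [0.4499 0.3297]
top [146.4737 262.4211] 76 [0.4382 0.3704 0.195 ] z.18 [0.4389 0.3784]
top [162.8571 261.4762] 21 [0.44   0.3377 0.195 ] z.18 [0.4408 0.345 ]
top [132.2917 269.25  ] 24 [0.4246 0.3982 0.195 ] z.18 [0.425  0.4069]
scene [494.3913 230.4348] 23 [0.4328 0.3377 0.195 ] z.18 [0.4166 0.3398]
scene [527.5  233.25] 12 [0.4141 0.3972 0.195 ] z.18 [0.3974 0.4008]
scene [505.5789 240.4211] 19 [0.4473 0.3622 0.195 ] z.18 [0.4314 0.365 ]
scene [562.6 238.2] 5 [0.399  0.4605 0.195 ] z.18 [0.3819 0.4657]
scene [505.1294 258.2886] 201 [0.4874 0.3698 0.195 ] z.18 [0.4724 0.3727]
scene [543.1667 252.5   ] 12 [0.4464 0.4322 0.195 ] z.18 [0.4305 0.4366]
scene [519.303  260.9394] 33 [0.4827 0.395  0.195 ] z.18 [0.4677 0.3985]
scene [529.     256.1667] 6 [0.4651 0.4095 0.195 ] z.18 [0.4496 0.4133]
scene [490.6429 276.3571] 14 [0.5361 0.3539 0.195 ] z.18 [0.5224 0.3564]
```

The leaning bar's top is at about (0.451, 0.433, 0.20), so it leans roughly 14° with its foot on the pot floor. That is fine, so I'm handing in.

```bash
python3 -c "
from workcell import env
print(env.hand_in())"
```

```text
the job is handed in; nothing more can be done
None
```

I handed the job in at about 54 s: all three loose bars stand in the pot that already held a bar, and all three plates stand one to a compartment in the crate. On the way the third bar slipped out of the gripper once and landed against the spirit level (which did not move); I picked it up again and potted it.

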